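Load turned shafts in a V-rack, chock them and pin the chock bar with R-clips

TASK

Pack the turned steel shafts for transport: pull both R-clips and lift the chock bar off the empty V-rack, then lay every shaft from the bench in a V of its own, between the end stops. Put the chock bar back down on its two studs over the shafts and push an R-clip fully home through the cross-hole of each stud, its bent leg snapped over the stud; do not knock over the oil can.

Things in the scene. Friction and masses are not known exactly. Their poses are not given: they have to be found in the camera images.
- rack: Wooden rack screwed to the bench: base 226 (x) x 282 (y) x 12 mm; two cross bearers (26 mm thick, at x = -58 and +58 mm, top z = 49 mm) with three green-lined 90-degree Vs each (pitch 60, 19 mm deep); end stops at x = -101 and +101 mm, top z = 50 mm; two steel studs at y = -112 and +112 mm. Between the bearers: free down to z = 12 mm. Origin: centre of the underside; x along the shafts, away from the robot, y left, z up.
- rack_v0 (a point): Where the middle of a shaft's axis lies in the right-hand pair of Vs (rack frame: x 0, y -60, z 47 mm); axes as the rack.
- rack_v1 (a point): Where the middle of a shaft's axis lies in the middle pair of Vs (rack frame: x 0, y 0, z 47 mm); axes as the rack.
- rack_v2 (a point): Where the middle of a shaft's axis lies in the left-hand pair of Vs (rack frame: x 0, y 60, z 47 mm); axes as the rack.
- rack_hole_r (a point): Centre of the right-hand stud's cross-hole (rack frame: x 0, y -112, z 84 mm); axes as the rack. The hole, 8.5 mm round and countersunk, runs along x, open at both ends. The stud is 20 mm in diameter with a coned tip, top at z = 100 mm, and stands on a dark shoulder of 30 mm diameter, top at z = 61 mm.
- rack_hole_l (a point): Centre of the left-hand stud's cross-hole (rack frame: x 0, y 112, z 84 mm); axes as the rack. The hole, 8.5 mm round and countersunk, runs along x, open at both ends. The stud is 20 mm in diameter with a coned tip, top at z = 100 mm, and stands on a dark shoulder of 30 mm diameter, top at z = 61 mm.
- rack_top (a point): Where the chock bar's origin lies when the bar is seated on the shoulders of the studs (rack frame: x 0, y 0, z 47 mm); axes as the rack.
- chock: Chock bar, 0.25 kg: dark board 44 (x) x 264 (y) x 16 mm, under it four teeth 14 mm high that stand between the shafts, 24 mm holes at y = -112 and +112 mm for the studs, on top a red grip block 24 (x) x 80 (y) x 30 mm. Origin: centre of the plane of the teeth's feet; board 14 to 30 mm, block 30 to 60 mm above it. Same either way round. Starts on the studs; stands on its teeth on the bench.
- clip_a: Steel R-clip, 6 mm wire, 50 g; starts in the left-hand stud, eye toward the robot and hanging about 10 mm low. The clips are alike; either fits either stud, either side up. Origin: middle of the double-turn eye: 12 mm thick (z), 28 mm across (y) with flat sides 16 mm long, x = -22 to +22 mm. Legs point along +x. On the bench it lies flat, origin 6 mm up, leg ends about 2 degrees down.
- clip_b: Steel R-clip, 6 mm wire, 50 g; starts in the right-hand stud, eye toward the robot and hanging about 10 mm low. The clips are alike; either fits either stud, either side up. Origin: middle of the double-turn eye: 12 mm thick (z), 28 mm across (y) with flat sides 16 mm long, x = -22 to +22 mm. Legs point along +x. On the bench it lies flat, origin 6 mm up, leg ends about 2 degrees down.
- clip_a_seat (a point): Clip frame x 54, y -11, z 0 mm: point on the straight leg's axis opposite the hump of the bent leg; at the hole's centre when the clip is home. The straight leg (axis y = -11, z = 0) tapers from x = 82 to a blunt tip at 92 mm. The bent leg, sprung about the eye, runs from y = +11 to the hump and an out-turned end at x = 74, y = +5. Some 2 to 6 N push the hump over the stud or pull it off.
- clip_b_seat (a point): Clip frame x 54, y -11, z 0 mm: point on the straight leg's axis opposite the hump of the bent leg; at the hole's centre when the clip is home. The straight leg (axis y = -11, z = 0) tapers from x = 82 to a blunt tip at 92 mm. The bent leg, sprung about the eye, runs from y = +11 to the hump and an out-turned end at x = 74, y = +5. Some 2 to 6 N push the hump over the stud or pull it off.
- shaft_a: Turned steel shaft, 24 mm diameter over the middle 150 mm, with a 16 mm diameter journal 16 mm long at each end (182 mm over all), 0.45 kg. Origin: middle of its axis; x along the axis. It lies on the bench left of the rack, axis 12 mm up. Absent in some starts.
- shaft_b: Turned steel shaft, 24 mm diameter over the middle 150 mm, with a 16 mm diameter journal 16 mm long at each end (182 mm over all), 0.45 kg. Origin: middle of its axis; x along the axis. It lies on the bench left of the rack, axis 12 mm up. Absent in some starts.
- shaft_c: Turned steel shaft, 24 mm diameter over the middle 150 mm, with a 16 mm diameter journal 16 mm long at each end (182 mm over all), 0.45 kg. Origin: middle of its axis; x along the axis. It lies on the bench left of the rack, axis 12 mm up. Absent in some starts.
- lamp_post (a point): Foot of the upright post of the desk lamp, on the bench top behind the shafts: foot plate about 125 x 150 mm, block 70 mm square up to z = 0.1 m, then the post (30 mm) up to 0.4 m, where its arm leads off to the back right. It does not move; keep clear of it.
- oil_can: Green oil can with a spout, 65 x 65 x 126 mm, standing on the bench to the right of the work, in front of the vice. Origin: centre of its foot.

How it is judged:
On the way, in this order (a step that is already met when the one before it is completed fails the run):
1. the clips are pulled and the chock bar is off the rack (distance between chock and rack_top above 0.1 m), for 0.2 s.
2. every shaft lies in a V of the open rack (((x of shaft_a in the frame of rack_v0 between -0.015 and 0.015 m and y of shaft_a in the frame of rack_v0 between -0.006 and 0.006 m and z of shaft_a in the frame of rack_v0 between -0.004 and 0.004 m and angle between the x axis of shaft_a and the x axis of rack, either way round below 0.1 rad) or (x of shaft_a in the frame of rack_v1 between -0.015 and 0.015 m and y of shaft_a in the frame of rack_v1 between -0.006 and 0.006 m and z of shaft_a in the frame of rack_v1 between -0.004 and 0.004 m and angle between the x axis of shaft_a and the x axis of rack, either way round below 0.1 rad) or (x of shaft_a in the frame of rack_v2 between -0.015 and 0.015 m and y of shaft_a in the frame of rack_v2 between -0.006 and 0.006 m and z of shaft_a in the frame of rack_v2 between -0.004 and 0.004 m and angle between the x axis of shaft_a and the x axis of rack, either way round below 0.1 rad)) and ((x of shaft_b in the frame of rack_v0 between -0.015 and 0.015 m and y of shaft_b in the frame of rack_v0 between -0.006 and 0.006 m and z of shaft_b in the frame of rack_v0 between -0.004 and 0.004 m and angle between the x axis of shaft_b and the x axis of rack, either way round below 0.1 rad) or (x of shaft_b in the frame of rack_v1 between -0.015 and 0.015 m and y of shaft_b in the frame of rack_v1 between -0.006 and 0.006 m and z of shaft_b in the frame of rack_v1 between -0.004 and 0.004 m and angle between the x axis of shaft_b and the x axis of rack, either way round below 0.1 rad) or (x of shaft_b in the frame of rack_v2 between -0.015 and 0.015 m and y of shaft_b in the frame of rack_v2 between -0.006 and 0.006 m and z of shaft_b in the frame of rack_v2 between -0.004 and 0.004 m and angle between the x axis of shaft_b and the x axis of rack, either way round below 0.1 rad)) and ((x of shaft_c in the frame of rack_v0 between -0.015 and 0.015 m and y of shaft_c in the frame of rack_v0 between -0.006 and 0.006 m and z of shaft_c in the frame of rack_v0 between -0.004 and 0.004 m and angle between the x axis of shaft_c and the x axis of rack, either way round below 0.1 rad) or (x of shaft_c in the frame of rack_v1 between -0.015 and 0.015 m and y of shaft_c in the frame of rack_v1 between -0.006 and 0.006 m and z of shaft_c in the frame of rack_v1 between -0.004 and 0.004 m and angle between the x axis of shaft_c and the x axis of rack, either way round below 0.1 rad) or (x of shaft_c in the frame of rack_v2 between -0.015 and 0.015 m and y of shaft_c in the frame of rack_v2 between -0.006 and 0.006 m and z of shaft_c in the frame of rack_v2 between -0.004 and 0.004 m and angle between the x axis of shaft_c and the x axis of rack, either way round below 0.1 rad))), for 0.2 s.
3. the chock bar is back on its studs over the shafts (all of step 2 and x of chock in the frame of rack_top between -0.006 and 0.006 m and y of chock in the frame of rack_top between -0.006 and 0.006 m and z of chock in the frame of rack_top between -0.004 and 0.004 m and angle between the y axis of chock and the y axis of rack, either way round below 0.08 rad and angle between chock's own z axis and vertical below 0.08 rad), for 0.2 s.
At the end, for the whole second after the job is handed in: Each shaft in a V (6 mm sideways, 4 mm in height, 15 mm lengthways), the chock bar level on the shoulders of its studs (6 mm sideways, 4 mm in height), an R-clip home in each stud (seat point within 6 mm of the hole centre, straight leg along the hole); all at rest (all of step 3 and ((distance between clip_a_seat and rack_hole_l below 0.006 m and angle between the x axis of each of clip_a, clip_b and the x axis of rack, either way round below 0.3 rad and angle between the z axis of each of clip_a, clip_b and the z axis of rack, either way round below 0.4 rad and distance between clip_b_seat and rack_hole_r below 0.006 m) or (distance between clip_a_seat and rack_hole_r below 0.006 m and angle between the x axis of each of clip_a, clip_b and the x axis of rack, either way round below 0.3 rad and angle between the z axis of each of clip_a, clip_b and the z axis of rack, either way round below 0.4 rad and distance between clip_b_seat and rack_hole_l below 0.006 m)) and linear speed of each of shaft_a, shaft_b, shaft_c, chock, clip_a, clip_b below 0.02 m/s); the robot touches nothing.
It fails at once if the oil can is knocked over (angle between oil_can's own z axis and vertical above 0.5 rad).
Of shaft_a, shaft_b, shaft_c only 1 to 3 are there at a start; the rules pass over those that are not, and their reading is None.
At some moment in a run one of chock, clip_a, clip_b may be knocked a few centimetres aside while the robot is not near it.
It also fails if it takes over 208 s, if anything falls off the work surface, if the arm or the gripper's body presses on something with over 40 N, if the wrist force passes 120 N, or if a joint passes its speed limit or range.

ROBOT

A 6-joint arm with a two-finger parallel gripper is mounted at the origin on a cart in front of the work surface, level with it; the furniture and walls round the work are solid. World frame = base frame: x ahead of the robot, y to its left, z up, the work surface at z = 0. Lengths are in m, angles in rad, forces in N, time in s.
With the tool pointing down it reaches from about 0.35 to 0.975 m from the base axis. Payload 4.9 kg.
Tool frame: the origin (TCP) lies at the very end of the fingers, on their centre line; the grasp point (between the pads) lies 19 mm behind it; z points along the fingers, y is the line along which they close (so a half turn about z gives the same grasp; the last joint's range is limited). The gripper opens to 85 mm and grips with 20 to 120 N. Pads are 22 mm wide; open, the fingers measure 114 mm over their backs; the gripper's body (76 mm by 85 mm) begins 54 mm behind the grasp point. The pads swing forward as they close: fully open they stand 13 mm farther back than shut.
Start: joints at [1.2, 0.053, 1.613, -0, 1.476, -0.119], TCP at [0.156, 0.605, 0.231] pointing down, gripper open.
Joint ranges: [-3.01, 3.01], [-1.01, 2.22], [0.06, 2.58], [-1.02, 4.17], [0.09, 2.62], [-3.14, 3.14]. Speed limits (rad/s): [2.57, 2.57, 3.14, 3.14, 3.14, 3.14].

INTERFACE

Orientations are given as a unit quaternion [w, x, y, z].
In Python, from plant import state, optics, ticket, nets gives the robot as it stands. The module is installed in compiled form; this text tells all that it offers.
- The arm moves only by the shell command python3 -m inch 'ROWS' [OPENING]. ROWS is JSON, a list of rows, each an object of numbers: "dx", "dy", "dz": the shift along the tool's x, y, z as a fraction of full scale; "rx", "ry", "rz": the turn, a rotation vector about the tool's x, y, z as a fraction of full scale. In form: [{"dx": .., "dy": .., "dz": .., "rx": .., "ry": .., "rz": ..}, ...]. A call has 1 to 5 rows; each row is the pose to reach, as a shift and turn from the pose commanded when the call began, along the tool's axes at that moment; what a row does not reach only later rows make up. Full scale, the value 1, is 0.8 m for a shift and 1.5 rad for a turn. A row lasts 1/10 s, in which the tool goes at most 50 mm and 8.59 degrees, less where a joint would pass 70% of its speed; a pose out of reach is approached as far as the arm can. A call with a number of a shift or a turn outside -1 to 1 is refused whole. A call with a gripper value outside its range is refused whole. OPENING is the opening, from -1 (shut) to 1 (fully open), set as the call begins (- or left out, the last holds). The fingers move at their own pace and stop on an object; the grip force is fixed at half the most. Time passes only in rows, so rows that repeat a pose let the fingers close. It gives the time, the measured TCP pose, the force, the opening and the grip force at its end, in the units of the state.
- state(): the state, without advancing time (a new reading comes with each control period).
- optics.grab_frame(name): name is "scene" or "top"; returns the picture (384x512x3 uint8, red, green, blue); there is no depth.
- optics.camera_info(name): a dict with "fx", "fy", "cx", "cy" (pixels), "k1" (the pictures are not rectified: a ray, as slopes to the right and down, at radius r is drawn at 1 + k1 r^2 times it, then the intrinsics apply), "R" (3x3) and "t" (3): a world point X has camera coordinates R X + t. Camera axes: x right, y down, z forward; pixel columns grow to the right and rows downward; lengths in m; the calibration is good to about 2 mm. A picture is of the moment at which its call begins. camera_info takes no time and is no camera call.
- ticket.job_done(): hands the job in; it is judged then, once.
Trained networks look in the newest picture that a camera, given by its name, has taken for a name from the list of things; names that differ only in an ending like _2 or _b are one class to them, and where a whole thing is asked for, a point or a joint stands for the part that bears it (a point fixed in the world has none). Each returns a list of dicts, best first, with "confidence" (0 to 1); they miss things now and then, are a little off and sometimes report something else, mostly with a low value. They report only what shows in the picture. A call takes as long as a camera call.
- nets.boxes_of(camera, name): "bbox" ([centre column, centre row, width, height] in pixels, round what is visible of it).
- nets.outline_of(camera, name): "pixels" (384x512 bool, what is visible of it) and "bbox" ([centre column, centre row, width, height] in pixels, round what is visible of it).
The state is a dict: "time": time; "joint_pos": joint angles; "joint_vel": joint speeds; "joint_efforts": joint torques, N m; "tool_pos": TCP position; "tool_rot": TCP orientation; "contact_force": force on the tool from outside, world axes, zero at the start; "ft_torque": the same for the moment, N m; "gripper_width": opening from 0.0 (shut) to 1.0 (fully open); "grasp_force": force on a finger pad.
Only numpy, scipy, OpenCV 4.12 (cv2) and the standard library are available. Lean on these libraries where they do the work, as an engineer would, in place of code of your own. Each camera call takes 0.05 s, during which the arm holds its last target. There are 200 camera calls.

## Working session

There is one attempt and no reset: what is moved stays moved. The work goes in short steps, Python scripts to look and compute and a shell command to move; the robot and the scene stay as the last step left them, time stands still between calls to the robot, and variables do not carry over. Pictures are saved under pics/ and viewed, at most 14 in all, crops included, and the job is handed in when it is done.

```bash
mkdir -p pics; ls; cat > h.py <<'E'
import numpy as np, cv2
from scipy.spatial.transform import Rotation as Ro
from plant import state, optics, ticket, nets
def cam(n):
    c=optics.camera_info(n); return c,np.array(c["R"]),np.array(c["t"])
def proj(n,X):
    c,R,t=cam(n); p=np.atleast_2d(X)@R.T+t; s=p[:,:2]/p[:,2:]
    s=s*(1+c["k1"]*(s**2).sum(1,keepdims=True)); return s*[c["fx"],c["fy"]]+[c["cx"],c["cy"]]
def back(n,uv,z):
    c,R,t=cam(n); d=(np.atleast_2d(uv).astype(float)-[c["cx"],c["cy"]])/[c["fx"],c["fy"]]; s=d.copy()
    for _ in range(20): s=d/(1+c["k1"]*(s**2).sum(1,keepdims=True))
    r=np.c_[s,np.ones(len(s))]@R; o=-R.T@t
    return o+r*((z-o[2])/r[:,2])[:,None]
def save(n,f,img=None,box=None,k=1):
    im=optics.grab_frame(n) if img is None else img
    if box: im=im[box[1]:box[3],box[0]:box[2]]
    cv2.imwrite("pics/"+f,cv2.resize(im[:,:,::-1],None,fx=k,fy=k,interpolation=cv2.INTER_CUBIC)); 
def delta(P,yaw=None):
    """tool-frame shift fractions to reach world TCP P (from measured pose)"""
    s=state(); R=Ro.from_quat(np.roll(s["tool_rot"],-1)).as_matrix()
    return R.T@(np.array(P)-s["tool_pos"])/0.8
E
python3 - <<'E'
from h import *
a=optics.grab_frame("scene"); b=optics.grab_frame("top")
im=np.hstack([a,b]); 
save("",'a0.png',a,k=1.5); save("",'b0.png',b,k=1.5)
for n in("scene","top"):
    c,R,t=cam(n); print(n,c["fx"],c["k1"],-R.T@t,R[2])
s=state(); print(s)
print(Ro.from_quat(np.roll(s["tool_rot"],-1)).as_matrix().round(3))
E
```

```text
pics
scene 450.75238394443187 -0.1425210008632663 [-0.0240967  -0.64526237  1.02083893] [ 0.43591276  0.5264039  -0.72998561]
top 420.23182701955704 -0.011855473385843316 [0.4426886  0.03326268 1.16922008] [ 0.11010348 -0.00448296 -0.99391002]
{'time': 0.1, 'joint_pos': array([ 1.20001434e+00,  5.33094097e-02,  1.61419885e+00,  1.34024767e-05,
        1.47603138e+00, -1.18983653e-01]), 'joint_vel': array([ 0.00119614, -0.00115573, -0.00318264,  0.0004829 , -0.00140693,
       -0.00080754]), 'joint_efforts': array([-8.70716781e-05, -3.94910789e+01, -3.71358669e+01, -1.48503382e-04,
        4.01643512e-03,  1.58439491e-05]), 'tool_pos': array([0.15548701, 0.604741  , 0.23014928]), 'tool_rot': array([-2.42487015e-04,  1.25567409e-01,  9.92084612e-01, -9.42829377e-04]), 'contact_force': array([-0.56959117,  0.40397467,  0.80443004]), 'ft_torque': array([-0.0505315 ,  0.01127054,  0.03424676]), 'grasp_force': 0.0, 'gripper_width': 0.9989063108413581}
[[-0.968  0.249 -0.001]
 [ 0.249  0.968 -0.002]
 [ 0.    -0.002 -1.   ]]
```

View pics/b0.png

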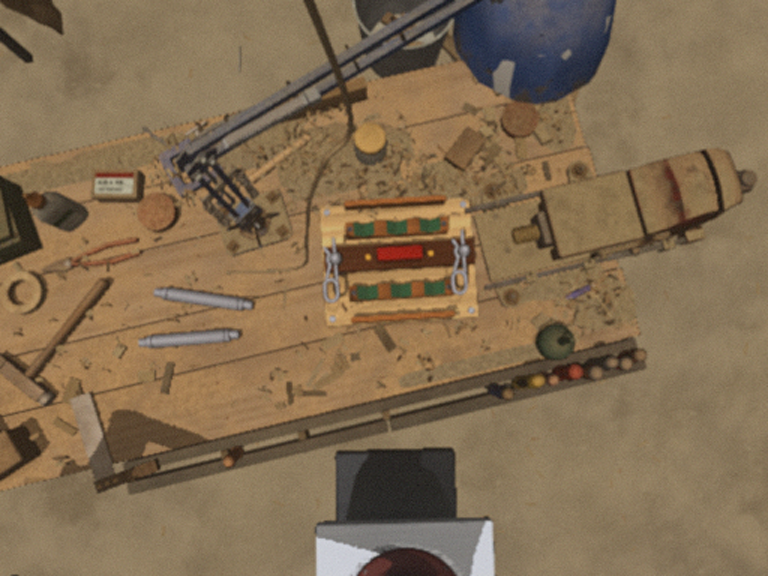

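View pics/a0.png

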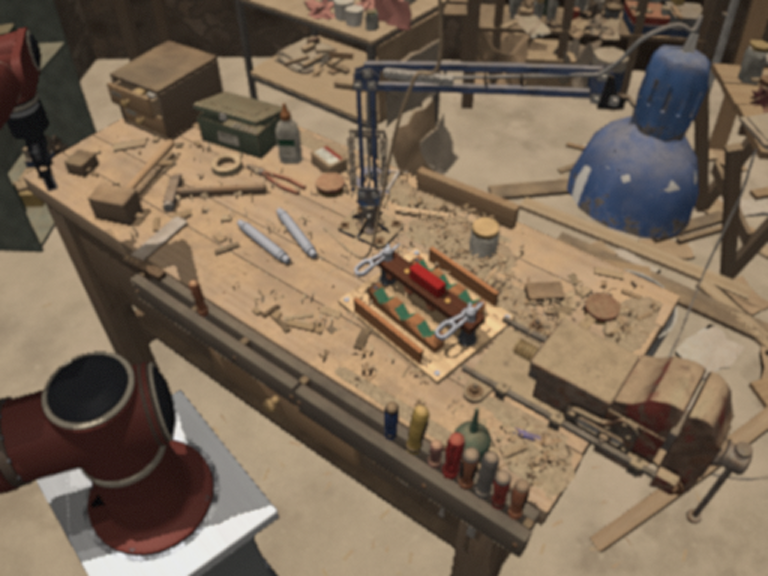

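```bash
python3 - <<'E'
from h import *
for n in ("rack","chock","clip_a","shaft_a","oil_can","lamp_post"):
    for d in nets.outline_of("top",n)[:4]:
        if d["confidence"]<.3: continue
        m=d["pixels"].astype(np.uint8); 
        (c,wh,ang)=cv2.minAreaRect(np.argwhere(m)[:,::-1].astype(np.float32))
        print(n,round(d["confidence"],2),np.round(d["bbox"]),np.round(c,1),np.round(wh,1),round(ang,1), back("top",c,.012).round(4))
E
```

```text
rack 0.87 [266. 175. 108.  88.] [265.4 172.5] [ 83.  101.8] 86.5 [[ 0.6271 -0.0045  0.012 ]]
chock 0.83 [267. 172.  99.  24.] [266.1 170.2] [ 18.  100.1] 86.4 [[ 0.6334 -0.0066  0.012 ]]
clip_a 0.77 [308. 173.  12.  46.] [306. 175.] [42. 10.] 90.0 [[ 0.617  -0.1174  0.012 ]]
clip_a 0.54 [221. 180.  11.  36.] [221.  180.5] [39. 10.] 90.0 [[0.6079 0.1195 0.012 ]]
shaft_a 0.86 [127. 226.  65.  16.] [125.5 225. ] [ 9.5 67.4] 86.1 [[0.4916 0.3843 0.012 ]]
shaft_a 0.84 [136. 199.  64.  18.] [135.5 198.4] [65.9  8.9] 8.1 [[0.5642 0.357  0.012 ]]
oil_can 0.98 [370. 228.  30.  23.] [370.  227.5] [23. 26.] 90.0 [[ 0.4665 -0.2875  0.012 ]]
```

```bash
python3 - <<'E'
from h import *
save("top",'b1.png',box=(203,122,333,222),k=6)
E
```

```text
(no output)
```

View pics/b1.png

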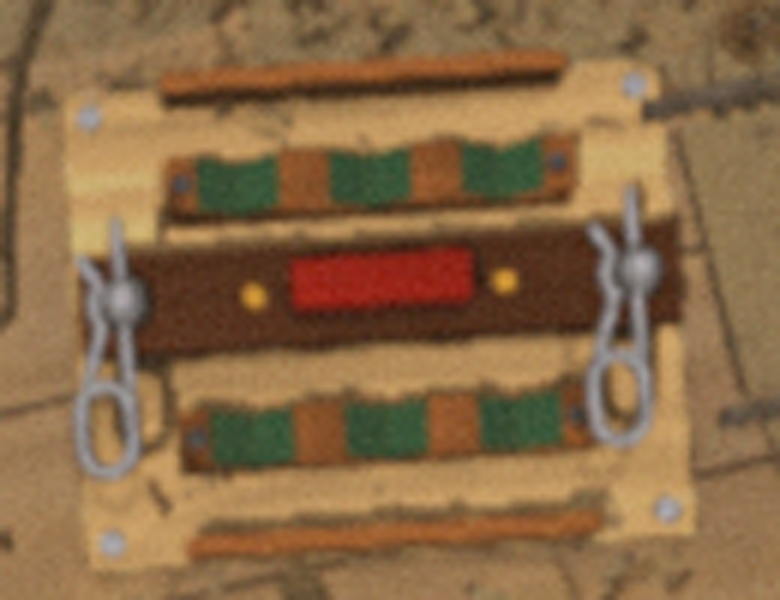

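```bash
python3 - <<'E'
from h import *
from scipy.optimize import least_squares
P=[(92,568,-113,141,12),(692,533,-113,-141,12),(66,98,113,141,12),(658,68,113,-141,12),
(122,297,0,112,98),(640,265,0,-112,98),
(292,260,12,40,107),(470,250,12,-40,107),(298,310,-12,40,107),(472,300,-12,-40,107)]
P=np.array(P,float); uv=(P[:,:2]+.5)/6-.5+[203,122]; M=P[:,2:]/1000
def w(q): 
    c,s=np.cos(q[2]),np.sin(q[2]); return M@np.array([[c,s,0],[-s,c,0],[0,0,1]])+[q[0],q[1],0]
f=lambda q:(proj("top",w(q))-uv).ravel()
r=least_squares(f,[.63,0,0],loss="soft_l1"); print(r.x,(r.fun.reshape(-1,2)*6).round(1))
q=r.x; c,s=np.cos(q[2]),np.sin(q[2])
for e in ((107,430),(622,396)):
    X=back("top",(np.array(e)+.5)/6-.5+[203,122],.074)[0]; d=X[:2]-q[:2]; print(X.round(4),"rack",(c*d[0]+s*d[1]).round(4),(-s*d[0]+c*d[1]).round(4))
# scene check
L={"holes":[(0,.112,.1),(0,-.112,.1)],"base":[(-.113,.141,.012),(-.113,-.141,.012),(.113,-.141,.012)]}
im=optics.grab_frame("scene").copy()
pts=np.array([(0,.112,.1),(0,-.112,.1),(-.113,.141,.012),(-.113,-.141,.012),(.113,-.141,.012),(.012,.04,.107),(-.012,-.04,.107),(-.012,.04,.107)])
W=np.c_[q[0]+c*pts[:,0]-s*pts[:,1],q[1]+s*pts[:,0]+c*pts[:,1],pts[:,2]]
big=cv2.resize(im[150:260,215:350],None,fx=5.5,fy=5.5,interpolation=cv2.INTER_CUBIC)
for u in proj("scene",W): cv2.drawMarker(big,tuple(int(v) for v in ((u-[215,150]+.5)*5.5-.5)),(255,255,0),0,12,1)
save("","a1.png",big)
E
```

```text
[ 0.62328417 -0.00429699  0.03296221] [[-6.7  6.8]
 [ 6.   5. ]
 [-4.8 -4.7]
 [ 3.  -9.7]
 [ 0.1  0.9]
 [ 1.6  2.2]
 [-4.5 -3.2]
 [ 4.4 -4.2]
 [-7.2  2.2]
 [ 6.1  1.2]]
[0.5653 0.117  0.074 ] rack -0.0539 0.1231
[ 0.5742 -0.1086  0.074 ] rack -0.0525 -0.1026
```

View pics/a1.png

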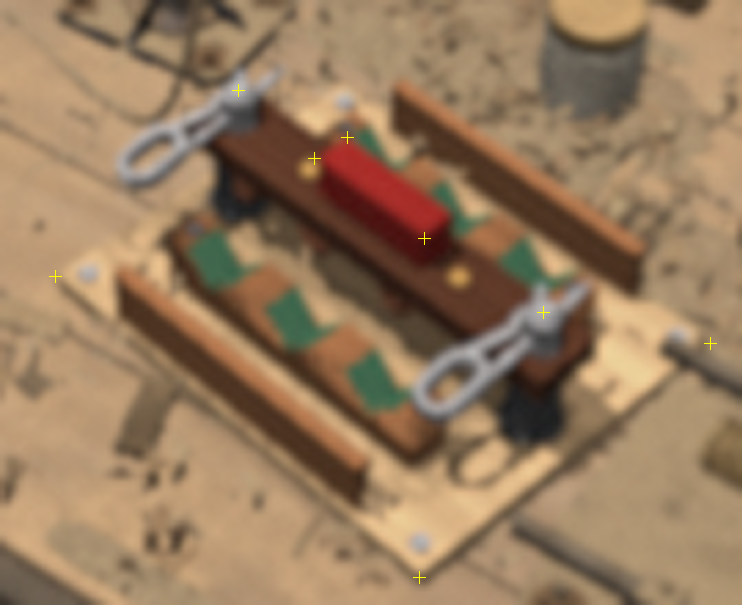

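```bash
cat >> h.py <<'E'
def tri(ut,us):
    L=[]
    for n,u in(("top",ut),("scene",us)):
        a=back(n,u,0.)[0]; b=back(n,u,.2)[0]; d=(b-a)/np.linalg.norm(b-a); L.append((a,d))
    A=sum(np.eye(3)-np.outer(d,d) for a,d in L); B=sum((np.eye(3)-np.outer(d,d))@a for a,d in L)
    X=np.linalg.solve(A,B); return X,[np.linalg.norm(np.cross(X-a,d)) for a,d in L]
Q=(0.6233,-0.0043,0.033)
def rw(p):
    c,s=np.cos(Q[2]),np.sin(Q[2]); return np.array([Q[0]+c*p[0]-s*p[1],Q[1]+s*p[0]+c*p[1],p[2]])
E
python3 - <<'E'
from h import *
f=lambda x,y:(np.array([x,y])+.5)/6-.5+[203,122]
g=lambda x,y:(np.array([x,y])+.5)/5.5-.5+[215,150]
print(tri(f(107,430),g(155,155)),tri(f(622,396),g(450,383)))
print("studs",tri(f(122,297),g(238,95)),tri(f(640,265),g(543,315)))
print("groove",back("top",[(150/1.5,465/1.5),(200,412/1.5),(400/1.5,400/1.5),(640/1.5,342/1.5)],0).round(3))
print("lamp foot",back("top",[(262/1.5,235/1.5)],0),"cord",back("top",[(305/1.5,265/1.5)],0))
print(rw((-.054,.123,.074)),rw((-.054,-.101,.074)))
E
```

```text
(array([0.56544963, 0.11605319, 0.07953881]), [np.float64(0.000922996822556574), np.float64(0.0009229968225567182)]) (array([ 0.5727743 , -0.1072959 ,  0.08027678]), [np.float64(0.0008433213016931405), np.float64(0.0008433213016931902)])
studs (array([0.62003223, 0.10800949, 0.09594328]), [np.float64(0.0003315621325376293), np.float64(0.000331562132537933)]) (array([ 0.62785711, -0.11553802,  0.09687877]), [np.float64(0.00033041525621145437), np.float64(0.0003304152562113328)])
groove [[ 0.263  0.456  0.   ]
 [ 0.351  0.183  0.   ]
 [ 0.367 -0.001  0.   ]
 [ 0.461 -0.449  0.   ]]
lamp foot [[0.6811069  0.25008055 0.        ]] cord [[0.62178547 0.16982325 0.        ]]
[0.56527114 0.11685136 0.074     ] [ 0.5726618  -0.10702669  0.074     ]
```

```bash

python3 -m inch '[{"dx":-0.04,"dy":-0.03},{"dx":-0.09,"dy":-0.065},{"dx":-0.14,"dy":-0.1},{"dx":-0.19,"dy":-0.135},{"dx":-0.24,"dy":-0.17}]' 0
python3 -m inch '[{"dx":-0.05,"dy":-0.035},{"dx":-0.1,"dy":-0.07},{"dx":-0.15,"dy":-0.105},{"dx":-0.2,"dy":-0.14},{"dx":-0.24,"dy":-0.17}]'
python3 -m inch '[{"dx":-0.05,"dy":-0.035},{"dx":-0.1,"dy":-0.07},{"dx":-0.168,"dy":-0.123,"dz":0.03,"rz":-0.1},{"dx":-0.168,"dy":-0.123,"dz":0.065,"rz":-0.19},{"dx":-0.168,"dy":-0.123,"dz":0.065,"rz":-0.19}]'
cat >> h.py <<'E'
def show(P=None):
    s=state(); R=Ro.from_quat(np.roll(s["tool_rot"],-1)).as_matrix()
    print("tcp",s["tool_pos"].round(4),"x",R[:,0].round(3),"y",R[:,1].round(3),"F",s["contact_force"].round(1),"w",round(s["gripper_width"],3),"g",round(s["grasp_force"],1),"t",s["time"])
    if P is not None: print("d",(R.T@(np.array(P)-s["tool_pos"])/.8).round(4),"rz to rack",round((np.arctan2(R[1,1],R[0,1])-np.pi/2-Q[2])/1.5,4))
E
python3 -c "
from h import *
show((.5653,.1165,.069))"
```

```text
tcp [0.1557 0.6052 0.2313] x [-0.968  0.249  0.   ] y [ 0.249  0.968 -0.   ] F [-0.5  0.3 -0.1] w 1.004 g 0.0 t 0.5
d [-0.648  -0.4641  0.2029] rz to rack -0.1899validation failed for argument at $[0]...
validation failed for argument at $[0]...
validation failed for argument at $[0]...
```

```bash

python3 -m inch '[{"dx":-0.04,"dy":-0.03,"dz":0,"rx":0,"ry":0,"rz":0},{"dx":-0.09,"dy":-0.065,"dz":0,"rx":0,"ry":0,"rz":0},{"dx":-0.14,"dy":-0.1,"dz":0,"rx":0,"ry":0,"rz":0},{"dx":-0.19,"dy":-0.135,"dz":0,"rx":0,"ry":0,"rz":0},{"dx":-0.24,"dy":-0.17,"dz":0,"rx":0,"ry":0,"rz":0}]' 0
python3 -m inch '[{"dx":-0.05,"dy":-0.035,"dz":0,"rx":0,"ry":0,"rz":0},{"dx":-0.1,"dy":-0.07,"dz":0,"rx":0,"ry":0,"rz":0},{"dx":-0.15,"dy":-0.105,"dz":0,"rx":0,"ry":0,"rz":0},{"dx":-0.2,"dy":-0.14,"dz":0,"rx":0,"ry":0,"rz":0},{"dx":-0.24,"dy":-0.17,"dz":0,"rx":0,"ry":0,"rz":0}]'
python3 -m inch '[{"dx":-0.08,"dy":-0.06,"dz":0,"rx":0,"ry":0,"rz":-0.06},{"dx":-0.168,"dy":-0.123,"dz":0.065,"rx":0,"ry":0,"rz":-0.19},{"dx":-0.168,"dy":-0.123,"dz":0.065,"rx":0,"ry":0,"rz":-0.19},{"dx":-0.168,"dy":-0.123,"dz":0.065,"rx":0,"ry":0,"rz":-0.19}]'
python3 -c "
from h import *
show((.5653,.1165,.069))"
```

```text
time: 1.0
tool_pos: [0.3086, 0.4242, 0.2315]
tool_rot: [0.0, 0.125, 0.992, 0.0]
contact_force: [0.9, 1.4, -0.2]
gripper_width: 0.5
grasp_force: 0.0
time: 1.5
tool_pos: [0.4612, 0.2441, 0.2317]
tool_rot: [0.0, 0.126, 0.992, 0.0]
contact_force: [1.2, 1.1, 0.2]
gripper_width: 0.502
grasp_force: 0.0
time: 1.9
tool_pos: [0.5664, 0.1146, 0.1778]
tool_rot: [-0.001, -0.016, 1.0, -0.0]
contact_force: [-1.0, 0.7, -0.3]
gripper_width: 0.5
grasp_force: 0.0
tcp [0.5664 0.1146 0.1778] x [-0.999 -0.032  0.001] y [-0.032  0.999 -0.001] F [-1.   0.7 -0.3] w 0.5 g 0.0 t 1.9
d [0.0012 0.0025 0.1359] rz to rack -0.0009
```

```bash

python3 -m inch '[{"dx":0.001,"dy":0.0025,"dz":0.06,"rx":0,"ry":0,"rz":0},{"dx":0.001,"dy":0.0025,"dz":0.11,"rx":0,"ry":0,"rz":0},{"dx":0.001,"dy":0.0025,"dz":0.14,"rx":0,"ry":0,"rz":0},{"dx":0.001,"dy":0.0025,"dz":0.14,"rx":0,"ry":0,"rz":0}]'
python3 -m inch '[{"dx":0,"dy":0,"dz":0,"rx":0,"ry":0,"rz":0},{"dx":0,"dy":0,"dz":0,"rx":0,"ry":0,"rz":0},{"dx":0,"dy":0,"dz":0,"rx":0,"ry":0,"rz":0},{"dx":0,"dy":0,"dz":0,"rx":0,"ry":0,"rz":0},{"dx":0,"dy":0,"dz":0,"rx":0,"ry":0,"rz":0}]' -1
python3 -c "
from h import *
show((.5653,.1165,.069)); print(state()['ft_torque'])
save('scene','a2.png',box=(205,120,345,230),k=5)"
```

```text
time: 2.3
tool_pos: [0.561, 0.1189, 0.0625]
tool_rot: [-0.005, -0.016, 1.0, -0.0]
contact_force: [-0.1, -0.2, 0.1]
gripper_width: 0.504
grasp_force: 0.0
time: 2.8
tool_pos: [0.5653, 0.1195, 0.0684]
tool_rot: [0.001, -0.017, 1.0, 0.0]
contact_force: [0.4, 0.1, -0.9]
gripper_width: 0.31
grasp_force: 59.5
tcp [0.5653 0.1195 0.0684] x [-0.999 -0.033 -0.002] y [-0.033  0.999  0.   ] F [ 0.4  0.1 -0.9] w 0.31 g 59.5 t 2.8
d [ 0.0001 -0.0037 -0.0007] rz to rack 0.0002
[-0.00455387 -0.02504793  0.04112706]
```

View pics/a2.png

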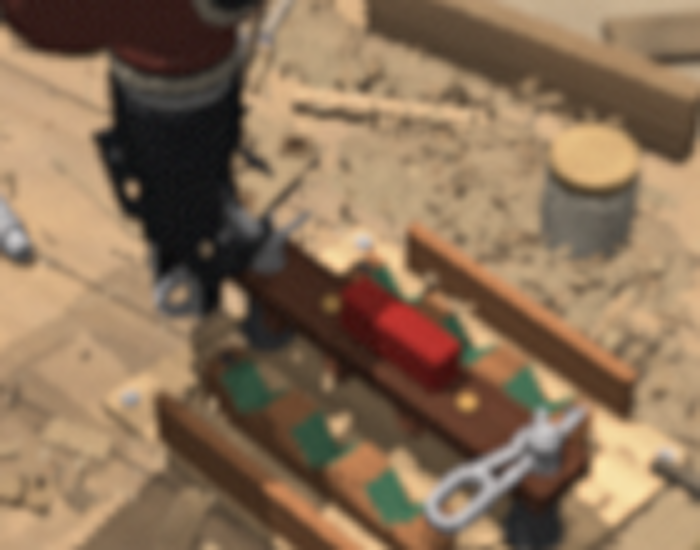

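```bash

python3 -m inch '[{"dx":0.014,"dy":0,"dz":0.002,"rx":0,"ry":0,"rz":0},{"dx":0.028,"dy":0,"dz":0.004,"rx":0,"ry":0,"rz":0},{"dx":0.042,"dy":0,"dz":0.006,"rx":0,"ry":0,"rz":0},{"dx":0.056,"dy":0,"dz":0.008,"rx":0,"ry":0,"rz":0},{"dx":0.07,"dy":0,"dz":0.01,"rx":0,"ry":0,"rz":0}]'
python3 -m inch '[{"dx":0.012,"dy":0,"dz":0,"rx":0,"ry":0,"rz":0},{"dx":0.012,"dy":0,"dz":-0.05,"rx":0,"ry":0,"rz":0},{"dx":0.012,"dy":0,"dz":-0.08,"rx":0,"ry":0,"rz":0},{"dx":0.012,"dy":0,"dz":-0.08,"rx":0,"ry":0,"rz":0}]'
python3 -c "
from h import *
show((.46,.22,.0145))
for n in('top','scene'): optics.grab_frame(n)
for d in nets.outline_of('top','clip_a')[:3]: print(d['confidence'],d['bbox'])
save('','c.png',np.hstack([optics.grab_frame('top')[150:240,190:310],optics.grab_frame('scene')[150:240,190:310]]),k=3.3)"
```

```text
time: 3.35
tool_pos: [0.507, 0.1174, 0.0588]
tool_rot: [-0.001, -0.017, 1.0, -0.0]
contact_force: [0.6, 0.2, -0.8]
gripper_width: 0.309
grasp_force: 59.5
time: 3.75
tool_pos: [0.5014, 0.1174, 0.1277]
tool_rot: [0.004, -0.017, 1.0, 0.0]
contact_force: [0.4, 0.4, -0.1]
gripper_width: 0.31
grasp_force: 59.5
tcp [0.5014 0.1174 0.1277] x [-0.999 -0.033 -0.008] y [-0.033  0.999  0.   ] F [ 0.4  0.4 -0.1] w 0.31 g 59.5 t 3.75
d [0.0485 0.1298 0.1412] rz to rack 0.0002
0.55 [308.0, 175.8, 14.3, 39.7]
```

View pics/c.png

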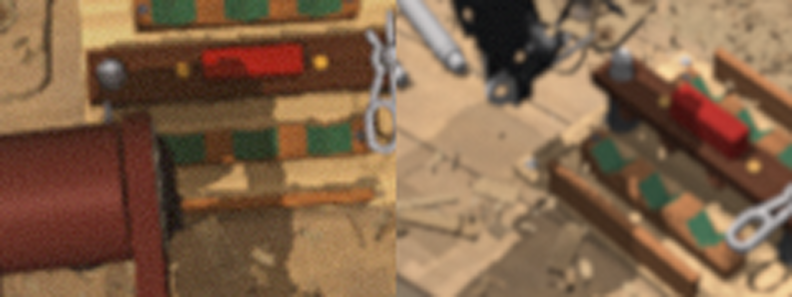

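```bash

python3 -m inch '[{"dx":0.024,"dy":0.065,"dz":0.02,"rx":0,"ry":0,"rz":0},{"dx":0.0485,"dy":0.1298,"dz":0.06,"rx":0,"ry":0,"rz":0},{"dx":0.0485,"dy":0.1298,"dz":0.11,"rx":0,"ry":0,"rz":0},{"dx":0.0485,"dy":0.1298,"dz":0.14,"rx":0,"ry":0,"rz":0},{"dx":0.0485,"dy":0.1298,"dz":0.154,"rx":0,"ry":0,"rz":0}]'
python3 -m inch '[{"dx":0,"dy":0,"dz":0,"rx":0,"ry":0,"rz":0},{"dx":0,"dy":0,"dz":0,"rx":0,"ry":0,"rz":0}]'
python3 -m inch '[{"dx":0,"dy":0,"dz":0,"rx":0,"ry":0,"rz":0},{"dx":0,"dy":0,"dz":0,"rx":0,"ry":0,"rz":0},{"dx":0,"dy":0,"dz":0,"rx":0,"ry":0,"rz":0},{"dx":0,"dy":0,"dz":-0.05,"rx":0,"ry":0,"rz":0},{"dx":0,"dy":0,"dz":-0.11,"rx":0,"ry":0,"rz":0}]' 0
python3 -m inch '[{"dx":0,"dy":-0.04,"dz":-0.08,"rx":0,"ry":0,"rz":0},{"dx":0,"dy":-0.09,"dz":-0.11,"rx":0,"ry":0,"rz":0},{"dx":-0.05,"dy":-0.15,"dz":-0.11,"rx":0,"ry":0,"rz":0},{"dx":-0.1,"dy":-0.2,"dz":-0.11,"rx":0,"ry":0,"rz":0},{"dx":-0.12,"dy":-0.25,"dz":-0.11,"rx":0,"ry":0,"rz":0}]' 0
python3 -c "
from h import *
show((.5727,-.1055,.07))"
```

```text
time: 4.5
tool_pos: [0.4519, 0.2197, -0.0004]
tool_rot: [-0.008, -0.017, 1.0, -0.002]
contact_force: [-40.1, -8.8, 85.5]
gripper_width: 0.308
grasp_force: 108.5
time: 4.7
tool_pos: [0.4563, 0.2198, 0.0]
tool_rot: [-0.001, -0.016, 1.0, 0.0]
contact_force: [-3.4, 1.8, 3.5]
gripper_width: 0.309
grasp_force: 62.7
time: 5.2
tool_pos: [0.4544, 0.2187, 0.0861]
tool_rot: [-0.003, -0.016, 1.0, -0.001]
contact_force: [1.0, 0.2, 0.3]
gripper_width: 0.502
grasp_force: 0.0
time: 5.7
tool_pos: [0.5502, 0.0392, 0.1771]
tool_rot: [0.002, -0.017, 1.0, -0.0]
contact_force: [0.1, 0.9, 0.5]
gripper_width: 0.497
grasp_force: 0.0
tcp [0.5502 0.0392 0.1771] x [-0.999 -0.034 -0.003] y [-0.034  0.999 -0.   ] F [0.1 0.9 0.5] w 0.497 g 0.0 t 5.7
d [-0.0217 -0.1817  0.134 ] rz to rack 0.0004
```

```bash

python3 -m inch '[{"dx":-0.01,"dy":-0.06,"dz":0,"rx":0,"ry":0,"rz":0},{"dx":-0.0217,"dy":-0.12,"dz":0,"rx":0,"ry":0,"rz":0},{"dx":-0.0217,"dy":-0.165,"dz":0,"rx":0,"ry":0,"rz":0},{"dx":-0.0217,"dy":-0.1817,"dz":0.03,"rx":0,"ry":0,"rz":0},{"dx":-0.0217,"dy":-0.1817,"dz":0.06,"rx":0,"ry":0,"rz":0}]'
python3 -m inch '[{"dx":0,"dy":0,"dz":0.03,"rx":0,"ry":0,"rz":0},{"dx":0,"dy":0,"dz":0.055,"rx":0,"ry":0,"rz":0},{"dx":0,"dy":0,"dz":0.068,"rx":0,"ry":0,"rz":0},{"dx":0,"dy":0,"dz":0.074,"rx":0,"ry":0,"rz":0},{"dx":0,"dy":0,"dz":0.075,"rx":0,"ry":0,"rz":0}]'
python3 -c "
from h import *
show((.5727,-.1055,.07))"
python3 -m inch '[{"dx":0,"dy":0,"dz":0,"rx":0,"ry":0,"rz":0},{"dx":0,"dy":0,"dz":0,"rx":0,"ry":0,"rz":0},{"dx":0,"dy":0,"dz":0,"rx":0,"ry":0,"rz":0},{"dx":0,"dy":0,"dz":0,"rx":0,"ry":0,"rz":0},{"dx":0,"dy":0,"dz":0,"rx":0,"ry":0,"rz":0}]' -1
python3 -m inch '[{"dx":0,"dy":0,"dz":0,"rx":0,"ry":0,"rz":0},{"dx":0,"dy":0,"dz":0,"rx":0,"ry":0,"rz":0}]'
python3 -c "
from h import *
show((.5727,-.1055,.07))"
```

```text
time: 6.2
tool_pos: [0.5714, -0.1069, 0.1282]
tool_rot: [0.001, -0.015, 1.0, -0.001]
contact_force: [-0.5, -0.0, -0.8]
gripper_width: 0.501
grasp_force: 0.0
time: 6.7
tool_pos: [0.5706, -0.1039, 0.0677]
tool_rot: [-0.0, -0.017, 1.0, 0.0]
contact_force: [-0.3, -1.0, 0.2]
gripper_width: 0.495
grasp_force: 0.0
tcp [ 0.5706 -0.1039  0.0677] x [-0.999 -0.033  0.   ] y [-0.033  0.999  0.   ] F [-0.3 -1.   0.2] w 0.495 g 0.0 t 6.7
d [-0.0025 -0.0021 -0.0029] rz to rack 0.0002
time: 7.2
tool_pos: [0.5714, -0.1041, 0.0687]
tool_rot: [0.001, -0.017, 1.0, -0.0]
contact_force: [0.7, 0.6, 2.3]
gripper_width: 0.308
grasp_force: 59.4
time: 7.4
tool_pos: [0.5713, -0.1041, 0.0685]
tool_rot: [0.001, -0.017, 1.0, -0.0]
contact_force: [1.0, 0.8, 3.6]
gripper_width: 0.31
grasp_force: 59.5
tcp [ 0.5713 -0.1041  0.0685] x [-0.999 -0.033 -0.002] y [-0.033  0.999 -0.001] F [1.  0.8 3.6] w 0.31 g 59.5 t 7.4
d [-0.0017 -0.0018 -0.0019] rz to rack 0.0002
```

```bash

python3 -m inch '[{"dx":0.014,"dy":0,"dz":0.002,"rx":0,"ry":0,"rz":0},{"dx":0.028,"dy":0,"dz":0.004,"rx":0,"ry":0,"rz":0},{"dx":0.042,"dy":0,"dz":0.006,"rx":0,"ry":0,"rz":0},{"dx":0.056,"dy":0,"dz":0.008,"rx":0,"ry":0,"rz":0},{"dx":0.07,"dy":0,"dz":0.01,"rx":0,"ry":0,"rz":0}]'
python3 -m inch '[{"dx":0.012,"dy":0,"dz":0,"rx":0,"ry":0,"rz":0},{"dx":0.012,"dy":0,"dz":-0.04,"rx":0,"ry":0,"rz":0},{"dx":0.012,"dy":0,"dz":-0.08,"rx":0,"ry":0,"rz":0},{"dx":0.012,"dy":0,"dz":-0.1,"rx":0,"ry":0,"rz":0}]'
python3 -m inch '[{"dx":0.01,"dy":0.04,"dz":0,"rx":0,"ry":0,"rz":0},{"dx":0.025,"dy":0.1,"dz":0,"rx":0,"ry":0,"rz":0},{"dx":0.045,"dy":0.16,"dz":0,"rx":0,"ry":0,"rz":0},{"dx":0.045,"dy":0.22,"dz":0,"rx":0,"ry":0,"rz":0},{"dx":0.045,"dy":0.28,"dz":0,"rx":0,"ry":0,"rz":0}]'
python3 -c "
from h import *
show((.46,.16,.005))"
```

```text
time: 7.9
tool_pos: [0.5124, -0.1055, 0.0587]
tool_rot: [-0.001, -0.017, 1.0, 0.0]
contact_force: [0.2, -1.0, -0.4]
gripper_width: 0.307
grasp_force: 59.0
time: 8.3
tool_pos: [0.5052, -0.1064, 0.1422]
tool_rot: [0.001, -0.017, 1.0, -0.001]
contact_force: [-0.4, 0.5, 0.2]
gripper_width: 0.308
grasp_force: 59.0
time: 8.8
tool_pos: [0.4599, 0.1179, 0.1392]
tool_rot: [-0.0, -0.016, 1.0, -0.0]
contact_force: [0.1, -0.1, -0.8]
gripper_width: 0.31
grasp_force: 59.1
tcp [0.4599 0.1179 0.1392] x [-0.999 -0.032  0.001] y [-0.032  0.999 -0.   ] F [ 0.1 -0.1 -0.8] w 0.31 g 59.1 t 8.8
d [-0.002   0.0526  0.1677] rz to rack -0.0003
```

```bash

python3 -m inch '[{"dx":0,"dy":0.03,"dz":0.03,"rx":0,"ry":0,"rz":0},{"dx":0,"dy":0.0526,"dz":0.08,"rx":0,"ry":0,"rz":0},{"dx":0,"dy":0.0526,"dz":0.12,"rx":0,"ry":0,"rz":0},{"dx":0,"dy":0.0526,"dz":0.145,"rx":0,"ry":0,"rz":0},{"dx":0,"dy":0.0526,"dz":0.153,"rx":0,"ry":0,"rz":0}]'
python3 -m inch '[{"dx":0,"dy":0,"dz":0.005,"rx":0,"ry":0,"rz":0},{"dx":0,"dy":0,"dz":0.010,"rx":0,"ry":0,"rz":0},{"dx":0,"dy":0,"dz":0.014,"rx":0,"ry":0,"rz":0},{"dx":0,"dy":0,"dz":0.014,"rx":0,"ry":0,"rz":0}]'
python3 -m inch '[{"dx":0,"dy":0,"dz":0,"rx":0,"ry":0,"rz":0},{"dx":0,"dy":0,"dz":0,"rx":0,"ry":0,"rz":0},{"dx":0,"dy":0,"dz":-0.02,"rx":0,"ry":0,"rz":0},{"dx":0,"dy":0,"dz":-0.07,"rx":0,"ry":0,"rz":0},{"dx":0,"dy":0,"dz":-0.12,"rx":0,"ry":0,"rz":0}]' 0
python3 -c "
from h import *
show((*rw((0,0,0))[:2],.18)); print(state()['joint_pos'].round(2))
optics.grab_frame('top')
for d in nets.outline_of('top','clip_a')[:3]+nets.outline_of('top','shaft_a')[:4]: print(d['confidence'],d['bbox'])"
```

```text
time: 9.3
tool_pos: [0.4568, 0.1581, 0.0139]
tool_rot: [-0.003, -0.017, 1.0, -0.001]
contact_force: [-0.4, 0.3, -1.2]
gripper_width: 0.308
grasp_force: 59.1
time: 9.7
tool_pos: [0.4607, 0.1586, 0.0067]
tool_rot: [0.0, -0.016, 1.0, 0.0]
contact_force: [-0.6, -0.5, 0.1]
gripper_width: 0.313
grasp_force: 59.1
time: 10.2
tool_pos: [0.4593, 0.1585, 0.1026]
tool_rot: [-0.001, -0.017, 1.0, -0.0]
contact_force: [0.4, 0.4, 0.5]
gripper_width: 0.502
grasp_force: 0.0
tcp [0.4593 0.1585 0.1026] x [-0.999 -0.033  0.002] y [-0.033  0.999 -0.   ] F [0.4 0.4 0.5] w 0.502 g 0.0 t 10.2
d [-0.1979 -0.2102 -0.0971] rz to rack 0.0001
[ 0.18 -0.17  2.05 -0.    1.26 -1.43]
0.67 [121.0, 227.1, 57.2, 14.1]
```

```bash

python3 -m inch '[{"dx":-0.02,"dy":-0.02,"dz":-0.06,"rx":0,"ry":0,"rz":0.09},{"dx":-0.06,"dy":-0.06,"dz":-0.097,"rx":0,"ry":0,"rz":0.19},{"dx":-0.1,"dy":-0.1,"dz":-0.097,"rx":0,"ry":0,"rz":0.29},{"dx":-0.14,"dy":-0.14,"dz":-0.097,"rx":0,"ry":0,"rz":0.39},{"dx":-0.17,"dy":-0.18,"dz":-0.097,"rx":0,"ry":0,"rz":0.48}]'
python3 -m inch '[{"dx":0,"dy":0,"dz":0,"rx":0,"ry":0,"rz":0.1},{"dx":0,"dy":0,"dz":0,"rx":0,"ry":0,"rz":0.2},{"dx":0,"dy":0,"dz":0,"rx":0,"ry":0,"rz":0.3},{"dx":0,"dy":0,"dz":0,"rx":0,"ry":0,"rz":0.4},{"dx":0,"dy":0,"dz":0,"rx":0,"ry":0,"rz":0.49}]'
python3 -m inch '[{"dx":0,"dy":0,"dz":0,"rx":0,"ry":0,"rz":0.04},{"dx":0,"dy":0,"dz":0,"rx":0,"ry":0,"rz":0.077},{"dx":0,"dy":0,"dz":0,"rx":0,"ry":0,"rz":0.077}]'
python3 -c "
from h import *
show((*rw((0,0,0))[:2],.085)); print(state()['joint_pos'].round(2))"
```

```text
time: 10.85
tool_pos: [0.6021, 0.0177, 0.1788]
tool_rot: [-0.0, 0.34, 0.941, -0.0]
contact_force: [-0.5, 0.6, -0.0]
gripper_width: 0.501
grasp_force: 0.0
time: 11.35
tool_pos: [0.6002, 0.0192, 0.1779]
tool_rot: [-0.001, 0.655, 0.756, -0.001]
contact_force: [-0.2, -0.0, -0.7]
gripper_width: 0.503
grasp_force: 0.0
time: 11.65
tool_pos: [0.6002, 0.0193, 0.1781]
tool_rot: [-0.001, 0.695, 0.719, -0.001]
contact_force: [0.3, -1.3, -0.6]
gripper_width: 0.5
grasp_force: 0.0
tcp [0.6002 0.0193 0.1781] x [-0.034  0.999  0.   ] y [ 0.999  0.034 -0.002] F [ 0.3 -1.3 -0.6] w 0.5 g 0.0 t 11.65
d [-0.0305  0.0282  0.1163] rz to rack -1.0468
[-0.09  0.03  1.72 -0.    1.39 -0.13]
```

```bash

python3 -m inch '[{"dx":-0.0305,"dy":0.0282,"dz":0.03,"rx":0,"ry":0,"rz":0},{"dx":-0.0305,"dy":0.0282,"dz":0.07,"rx":0,"ry":0,"rz":0},{"dx":-0.0305,"dy":0.0282,"dz":0.1,"rx":0,"ry":0,"rz":0},{"dx":-0.0305,"dy":0.0282,"dz":0.112,"rx":0,"ry":0,"rz":0},{"dx":-0.0305,"dy":0.0282,"dz":0.116,"rx":0,"ry":0,"rz":0}]'
python3 -m inch '[{"dx":0,"dy":0,"dz":0,"rx":0,"ry":0,"rz":0},{"dx":0,"dy":0,"dz":0,"rx":0,"ry":0,"rz":0},{"dx":0,"dy":0,"dz":0,"rx":0,"ry":0,"rz":0},{"dx":0,"dy":0,"dz":0,"rx":0,"ry":0,"rz":0},{"dx":0,"dy":0,"dz":0,"rx":0,"ry":0,"rz":0}]' -1
python3 -m inch '[{"dx":0,"dy":0,"dz":0,"rx":0,"ry":0,"rz":0},{"dx":0,"dy":0,"dz":0,"rx":0,"ry":0,"rz":0}]'
python3 -c "
from h import *
show((*rw((0,0,0))[:2],.085))"
```

```text
time: 12.15
tool_pos: [0.623, -0.0042, 0.0849]
tool_rot: [-0.001, 0.695, 0.719, -0.001]
contact_force: [-0.4, -0.3, 0.3]
gripper_width: 0.502
grasp_force: 0.0
time: 12.65
tool_pos: [0.6249, -0.0044, 0.0881]
tool_rot: [0.001, 0.695, 0.719, 0.001]
contact_force: [-0.7, -0.1, 0.4]
gripper_width: 0.268
grasp_force: 62.1
time: 12.85
tool_pos: [0.6249, -0.0044, 0.0881]
tool_rot: [0.001, 0.695, 0.719, 0.001]
contact_force: [-1.2, 1.4, 4.2]
gripper_width: 0.265
grasp_force: 62.5
tcp [ 0.6249 -0.0044  0.0881] x [-0.033  0.999 -0.   ] y [0.999 0.033 0.002] F [-1.2  1.4  4.2] w 0.265 g 62.5 t 12.85
d [ 0.0002 -0.0021  0.0039] rz to rack -1.0469
```

```bash

python3 -m inch '[{"dx":0,"dy":0,"dz":-0.01,"rx":0,"ry":0,"rz":0},{"dx":0,"dy":0,"dz":-0.03,"rx":0,"ry":0,"rz":0},{"dx":0,"dy":0,"dz":-0.055,"rx":0,"ry":0,"rz":0},{"dx":0,"dy":0,"dz":-0.08,"rx":0,"ry":0,"rz":0},{"dx":0,"dy":0,"dz":-0.088,"rx":0,"ry":0,"rz":0}]'
python3 -m inch '[{"dx":0,"dy":-0.04,"dz":0,"rx":0,"ry":0,"rz":0},{"dx":-0.005,"dy":-0.09,"dz":0,"rx":0,"ry":0,"rz":0},{"dx":-0.01,"dy":-0.14,"dz":0,"rx":0,"ry":0,"rz":0},{"dx":-0.025,"dy":-0.2,"dz":0,"rx":0,"ry":0,"rz":0},{"dx":-0.025,"dy":-0.226,"dz":0,"rx":0,"ry":0,"rz":0}]'
python3 -m inch '[{"dx":0,"dy":0,"dz":0.04,"rx":0,"ry":0,"rz":0},{"dx":0,"dy":0,"dz":0.08,"rx":0,"ry":0,"rz":0},{"dx":0,"dy":0,"dz":0.11,"rx":0,"ry":0,"rz":0},{"dx":0,"dy":0,"dz":0.125,"rx":0,"ry":0,"rz":0},{"dx":0,"dy":0,"dz":0.13,"rx":0,"ry":0,"rz":0}]'
python3 -c "
from h import *
show((.445,-.03,.041))"
```

```text
time: 13.35
tool_pos: [0.6258, -0.0046, 0.1609]
tool_rot: [0.002, 0.695, 0.719, 0.001]
contact_force: [1.0, 0.5, -1.8]
gripper_width: 0.269
grasp_force: 61.7
time: 13.85
tool_pos: [0.4406, -0.0308, 0.1558]
tool_rot: [-0.001, 0.696, 0.718, -0.001]
contact_force: [0.7, 0.6, -3.0]
gripper_width: 0.264
grasp_force: 61.6
time: 14.35
tool_pos: [0.443, -0.0302, 0.0518]
tool_rot: [-0.001, 0.695, 0.719, -0.001]
contact_force: [-0.3, -0.0, -2.7]
gripper_width: 0.266
grasp_force: 61.6
tcp [ 0.443  -0.0302  0.0518] x [-0.033  0.999  0.001] y [ 0.999  0.033 -0.003] F [-0.3 -0.  -2.7] w 0.266 g 61.6 t 14.35
d [0.0001 0.0025 0.0135] rz to rack -1.0469
```

```bash

python3 -m inch '[{"dx":0,"dy":0,"dz":0.005,"rx":0,"ry":0,"rz":0},{"dx":0,"dy":0,"dz":0.009,"rx":0,"ry":0,"rz":0},{"dx":0,"dy":0,"dz":0.012,"rx":0,"ry":0,"rz":0},{"dx":0,"dy":0,"dz":0.0135,"rx":0,"ry":0,"rz":0},{"dx":0,"dy":0,"dz":0.0135,"rx":0,"ry":0,"rz":0}]'
python3 -m inch '[{"dx":0,"dy":0,"dz":0,"rx":0,"ry":0,"rz":0},{"dx":0,"dy":0,"dz":0,"rx":0,"ry":0,"rz":0},{"dx":0,"dy":0,"dz":0,"rx":0,"ry":0,"rz":0},{"dx":0,"dy":0,"dz":-0.04,"rx":0,"ry":0,"rz":0},{"dx":0,"dy":0,"dz":-0.1,"rx":0,"ry":0,"rz":0}]' 0
python3 -m inch '[{"dx":0,"dy":0,"dz":-0.06,"rx":0,"ry":0,"rz":0},{"dx":0,"dy":0,"dz":-0.09,"rx":0,"ry":0,"rz":0},{"dx":0,"dy":0,"dz":-0.09,"rx":0,"ry":0,"rz":0}]'
cat >> h.py <<'E'
def find(cams,names,th=.3):
    for c in cams:
        optics.grab_frame(c)
        for n in names:
            for d in nets.outline_of(c,n)[:4]:
                if d["confidence"]<th: continue
                pt=np.argwhere(d["pixels"])[:,::-1].astype(np.float32); (ce,wh,an)=cv2.minAreaRect(pt); me=pt.mean(0)
                b=cv2.boxPoints((ce,wh,an)); e=b[1]-b[0],b[2]-b[1]; e=max(e,key=np.linalg.norm)/2
                ends=back(c,[me-e,me+e],.012); v=ends[1]-ends[0]
                print(c,n,round(d["confidence"],2),"mean",me.round(1),"size",np.round(wh,1),"world z12",back(c,me,.012)[0,:2].round(4),"ends",ends[:,:2].round(3).tolist(),"ang",round(np.arctan2(v[1],v[0]),3),"len",round(np.linalg.norm(v),3))
E
python3 -c "
from h import *
show((.445,-.03,.041))
find(['top','scene'],['shaft_a','clip_a','chock'])
a=optics.grab_frame('top'); save('','d.png',a[110:290,50:330],k=2.8)"
```

```text
time: 14.85
tool_pos: [0.4445, -0.0305, 0.0428]
tool_rot: [0.0, 0.695, 0.719, 0.0]
contact_force: [0.5, 0.0, -2.6]
gripper_width: 0.269
grasp_force: 61.6
time: 15.35
tool_pos: [0.4416, -0.0298, 0.1204]
tool_rot: [-0.003, 0.695, 0.719, -0.002]
contact_force: [1.7, 0.3, 0.1]
gripper_width: 0.499
grasp_force: 0.0
time: 15.65
tool_pos: [0.4472, -0.0311, 0.2004]
tool_rot: [0.005, 0.695, 0.719, 0.003]
contact_force: [0.7, -0.5, 0.0]
gripper_width: 0.501
grasp_force: 0.0
tcp [ 0.4472 -0.0311  0.2004] x [-0.034  0.999 -0.003] y [0.999 0.034 0.01 ] F [ 0.7 -0.5  0. ] w 0.501 g 0.0 t 15.65
d [ 0.0021 -0.0047  0.1992] rz to rack -1.0468
top shaft_a 0.68 mean [135.2 198.3] size [65.9  8.9] world z12 [0.5645 0.358 ] ends [[0.58, 0.449], [0.549, 0.268]] ang -1.739 len 0.184
top shaft_a 0.64 mean [264.7 172. ] size [ 84.5 102.5] world z12 [ 0.6284 -0.0026] ends [[0.622, 0.14], [0.635, -0.146]] ang -1.523 len 0.286
top shaft_a 0.6 mean [126.  224.9] size [ 8.8 68.3] world z12 [0.4917 0.3828] ends [[0.486, 0.476], [0.497, 0.289]] ang -1.514 len 0.188
top clip_a 0.7 mean [186.8 226.9] size [38. 12.] w
[... 482 characters left out ...]
92
scene shaft_a 0.58 mean [200.7 159.7] size [28.9  7. ] world z12 [0.5588 0.3306] ends [[0.57, 0.399], [0.548, 0.266]] ang -1.729 len 0.134
scene clip_a 0.7 mean [197.2 191.6] size [ 6.7 13.9] world z12 [0.463  0.2174] ends [[0.441, 0.219], [0.486, 0.215]] ang -0.089 len 0.045
scene clip_a 0.47 mean [211.8 201.4] size [ 8.6 21.6] world z12 [0.4721 0.154 ] ends [[0.437, 0.152], [0.508, 0.156]] ang 0.045 len 0.071
scene clip_a 0.42 mean [286.9 207.3] size [95.8 73.8] world z12 [ 0.627  -0.0152] ends [[0.628, 0.158], [0.626, -0.169]] ang -1.578 len 0.327
scene chock 0.85 mean [245.  241.7] size [88.7 21.2] world z12 [ 0.4491 -0.0316] ends [[0.444, 0.118], [0.454, -0.165]] ang -1.537 len 0.283
```

View pics/d.png

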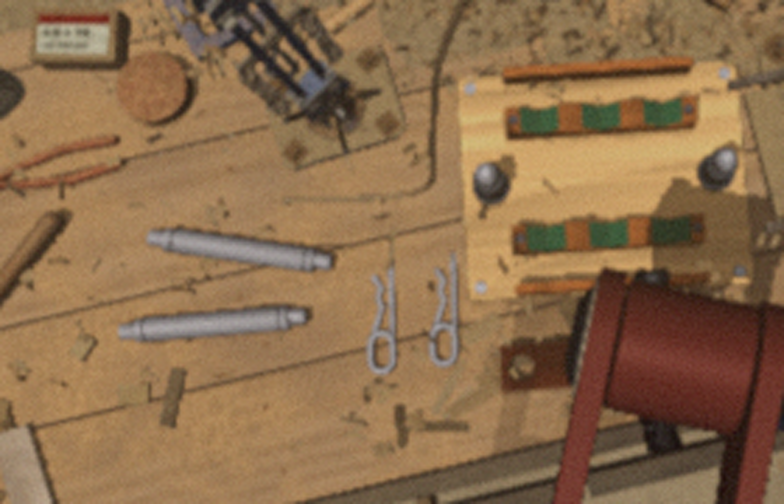

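```bash

python3 -m inch '[{"dx":0.05,"dy":0.007,"dz":0,"rx":0,"ry":0,"rz":0},{"dx":0.11,"dy":0.016,"dz":0,"rx":0,"ry":0,"rz":0},{"dx":0.17,"dy":0.025,"dz":0,"rx":0,"ry":0,"rz":0},{"dx":0.23,"dy":0.034,"dz":0,"rx":0,"ry":0,"rz":0},{"dx":0.28,"dy":0.042,"dz":0,"rx":0,"ry":0,"rz":-0.016}]'
python3 -m inch '[{"dx":0.06,"dy":0.01,"dz":0,"rx":0,"ry":0,"rz":0},{"dx":0.12,"dy":0.02,"dz":0,"rx":0,"ry":0,"rz":0},{"dx":0.17,"dy":0.025,"dz":0.02,"rx":0,"ry":0,"rz":0},{"dx":0.22,"dy":0.03,"dz":0.06,"rx":0,"ry":0,"rz":0},{"dx":0.235,"dy":0.032,"dz":0.1,"rx":0,"ry":0,"rz":0}]'
python3 -m inch '[{"dx":0,"dy":0,"dz":0.03,"rx":0,"ry":0,"rz":0},{"dx":0,"dy":0,"dz":0.06,"rx":0,"ry":0,"rz":0},{"dx":0,"dy":0,"dz":0.06,"rx":0,"ry":0,"rz":0}]'
python3 -c "
from h import *
show((.4917,.3835,.005))"
```

```text
time: 16.6
tool_pos: [0.47, 0.1969, 0.1941]
tool_rot: [-0.0, 0.686, 0.728, -0.0]
contact_force: [0.3, -0.2, -0.1]
gripper_width: 0.502
grasp_force: 0.0
time: 17.1
tool_pos: [0.4852, 0.3874, 0.1142]
tool_rot: [-0.0, 0.685, 0.728, 0.001]
contact_force: [-0.1, -1.1, 0.1]
gripper_width: 0.5
grasp_force: 0.0
time: 17.4
tool_pos: [0.4819, 0.382, 0.0613]
tool_rot: [-0.001, 0.686, 0.727, -0.005]
contact_force: [-1.1, -1.0, 0.2]
gripper_width: 0.501
grasp_force: 0.0
tcp [0.4819 0.382  0.0613] x [-0.058  0.998 -0.005] y [ 0.998  0.058 -0.008] F [-1.1 -1.   0.2] w 0.501 g 0.0 t 17.4
d [0.0014 0.0129 0.0703] rz to rack -1.0306
```

```bash

python3 -m inch '[{"dx":0.0014,"dy":0.0129,"dz":0.03,"rx":0,"ry":0,"rz":0},{"dx":0.0014,"dy":0.0129,"dz":0.05,"rx":0,"ry":0,"rz":0},{"dx":0.0014,"dy":0.0129,"dz":0.061,"rx":0,"ry":0,"rz":0},{"dx":0.0014,"dy":0.0129,"dz":0.067,"rx":0,"ry":0,"rz":0},{"dx":0.0014,"dy":0.0129,"dz":0.0703,"rx":0,"ry":0,"rz":0}]'
python3 -m inch '[{"dx":0,"dy":0,"dz":0,"rx":0,"ry":0,"rz":0},{"dx":0,"dy":0,"dz":0,"rx":0,"ry":0,"rz":0},{"dx":0,"dy":0,"dz":0,"rx":0,"ry":0,"rz":0},{"dx":0,"dy":0,"dz":0,"rx":0,"ry":0,"rz":0},{"dx":0,"dy":0,"dz":0,"rx":0,"ry":0,"rz":0}]' -1
python3 -c "
from h import *
show((.4917,.3835,.005))"
python3 -m inch '[{"dx":0,"dy":0,"dz":-0.02,"rx":0,"ry":0,"rz":0},{"dx":0,"dy":0,"dz":-0.07,"rx":0,"ry":0,"rz":0},{"dx":0,"dy":0,"dz":-0.13,"rx":0,"ry":0,"rz":-0.03},{"dx":-0.02,"dy":0,"dz":-0.18,"rx":0,"ry":0,"rz":-0.12},{"dx":-0.06,"dy":0.02,"dz":-0.2,"rx":0,"ry":0,"rz":-0.22}]'
python3 -c "
from h import *
show((*rw((0,0,0))[:2],.17))"
```

```text
time: 17.9
tool_pos: [0.4952, 0.3854, 0.0103]
tool_rot: [-0.0, 0.686, 0.727, -0.0]
contact_force: [0.1, 0.7, 1.1]
gripper_width: 0.503
grasp_force: 0.0
time: 18.4
tool_pos: [0.4949, 0.3857, 0.0112]
tool_rot: [-0.0, 0.686, 0.727, -0.0]
contact_force: [-4.8, -1.4, 5.6]
gripper_width: 0.248
grasp_force: 58.9
tcp [0.4949 0.3857 0.0112] x [-0.058  0.998  0.   ] y [ 0.998  0.058 -0.001] F [-4.8 -1.4  5.6] w 0.248 g 58.9 t 18.4
d [-0.0025 -0.0041  0.0077] rz to rack -1.0308
time: 18.9
tool_pos: [0.5153, 0.3406, 0.1764]
tool_rot: [0.002, 0.554, 0.833, 0.004]
contact_force: [1.8, -0.5, -5.2]
gripper_width: 0.249
grasp_force: 60.2
tcp [0.5153 0.3406 0.1764] x [-0.387  0.922  0.001] y [0.922 0.387 0.009] F [ 1.8 -0.5 -5.2] w 0.249 g 60.2 t 18.9
d [-0.4498 -0.0424  0.007 ] rz to rack -0.8045
```

```bash

python3 -m inch '[{"dx":-0.04,"dy":-0.02,"dz":0,"rx":0,"ry":0,"rz":-0.09},{"dx":-0.09,"dy":-0.045,"dz":0,"rx":0,"ry":0,"rz":-0.19},{"dx":-0.14,"dy":-0.07,"dz":0,"rx":0,"ry":0,"rz":-0.29},{"dx":-0.18,"dy":-0.09,"dz":0,"rx":0,"ry":0,"rz":-0.38},{"dx":-0.212,"dy":-0.109,"dz":0,"rx":0,"ry":0,"rz":-0.47}]'
python3 -m inch '[{"dx":0,"dy":-0.04,"dz":0,"rx":0,"ry":0,"rz":-0.09},{"dx":-0.03,"dy":-0.08,"dz":0,"rx":0,"ry":0,"rz":-0.18},{"dx":-0.07,"dy":-0.12,"dz":0,"rx":0,"ry":0,"rz":-0.26},{"dx":-0.1,"dy":-0.14,"dz":0,"rx":0,"ry":0,"rz":-0.334},{"dx":-0.1,"dy":-0.14,"dz":0,"rx":0,"ry":0,"rz":-0.334}]'
python3 -c "
from h import *
show((*rw((0,0,0))[:2],.06)); print(state()['joint_pos'].round(2))"
```

```text
time: 19.4
tool_pos: [0.497, 0.1461, 0.17]
tool_rot: [0.001, 0.235, 0.972, -0.0]
contact_force: [0.6, 0.1, -6.0]
gripper_width: 0.249
grasp_force: 60.2
time: 19.9
tool_pos: [0.518, 0.0087, 0.1706]
tool_rot: [0.001, -0.01, 1.0, -0.001]
contact_force: [0.2, 1.0, -5.1]
gripper_width: 0.245
grasp_force: 60.4
tcp [0.518  0.0087 0.1706] x [-1.    -0.019 -0.002] y [-0.019  1.    -0.002] F [ 0.2  1.  -5.1] w 0.245 g 60.4 t 19.9
d [-0.131  -0.0185  0.1386] rz to rack -0.0091
[-0.13 -0.16  1.92 -0.    1.38 -1.72]
```

```bash

python3 -m inch '[{"dx":-0.04,"dy":-0.015,"dz":0,"rx":0,"ry":0,"rz":-0.009},{"dx":-0.08,"dy":-0.017,"dz":0.02,"rx":0,"ry":0,"rz":-0.009},{"dx":-0.12,"dy":-0.017,"dz":0.06,"rx":0,"ry":0,"rz":-0.009},{"dx":-0.132,"dy":-0.017,"dz":0.1,"rx":0,"ry":0,"rz":-0.009},{"dx":-0.132,"dy":-0.017,"dz":0.115,"rx":0,"ry":0,"rz":-0.009}]'
python3 -m inch '[{"dx":0,"dy":0,"dz":0,"rx":0,"ry":0,"rz":0},{"dx":0,"dy":0,"dz":0,"rx":0,"ry":0,"rz":0}]'
python3 -c "
from h import *
show((.624,-.003,.048))
find(['top','scene'],['shaft_a'])"
```

```text
time: 20.4
tool_pos: [0.6208, 0.0017, 0.0738]
tool_rot: [-0.003, -0.018, 1.0, 0.0]
contact_force: [-0.5, 0.4, -6.9]
gripper_width: 0.245
grasp_force: 60.3
time: 20.6
tool_pos: [0.6225, 0.0013, 0.0792]
tool_rot: [0.0, -0.018, 1.0, -0.0]
contact_force: [0.5, -0.1, -4.7]
gripper_width: 0.247
grasp_force: 60.3
tcp [0.6225 0.0013 0.0792] x [-0.999 -0.036 -0.001] y [-0.036  0.999 -0.   ] F [ 0.5 -0.1 -4.7] w 0.247 g 60.3 t 20.6
d [-0.0016 -0.0054  0.039 ] rz to rack 0.0022
top shaft_a 0.95 mean [135.  198.4] size [66.1  9.7] world z12 [0.5644 0.3585] ends [[0.581, 0.449], [0.548, 0.268]] ang -1.748 len 0.184
top shaft_a 0.53 mean [265.  181.8] size [9. 8.] world z12 [ 0.6009 -0.0026] ends [[0.614, -0.003], [0.588, -0.002]] ang 3.112 len 0.025
top shaft_a 0.43 mean [264.  175.3] size [ 82.8 101.7] world z12 [ 6.192e-01 -3.000e-04] ends [[0.615, 0.141], [0.623, -0.142]] ang -1.544 len 0.283
scene shaft_a 0.76 mean [197.7 155.5] size [39.4  7.5] world z12 [0.5635 0.3548] ends [[0.584, 0.452], [0.545, 0.266]] ang -1.775 len 0.19
scene shaft_a 0.54 mean [272.5 195.9] size [ 8.8 50.7] world z12 [0.6259 0.0481] ends [[0.539, 0.046], [0.718, 0.051]] ang 0.029 len 0.178
```

```bash

python3 -m inch '[{"dx":-0.0016,"dy":-0.0054,"dz":0.01,"rx":0,"ry":0,"rz":0},{"dx":-0.0016,"dy":-0.0054,"dz":0.02,"rx":0,"ry":0,"rz":0},{"dx":-0.0016,"dy":-0.0054,"dz":0.03,"rx":0,"ry":0,"rz":0},{"dx":-0.0016,"dy":-0.0054,"dz":0.035,"rx":0,"ry":0,"rz":0},{"dx":-0.0016,"dy":-0.0054,"dz":0.039,"rx":0,"ry":0,"rz":0}]'
python3 -m inch '[{"dx":0,"dy":0,"dz":0,"rx":0,"ry":0,"rz":0},{"dx":0,"dy":0,"dz":0,"rx":0,"ry":0,"rz":0}]'
python3 -m inch '[{"dx":0,"dy":0,"dz":0,"rx":0,"ry":0,"rz":0},{"dx":0,"dy":0,"dz":0,"rx":0,"ry":0,"rz":0},{"dx":0,"dy":0,"dz":0,"rx":0,"ry":0,"rz":0},{"dx":0,"dy":0,"dz":0,"rx":0,"ry":0,"rz":0},{"dx":0,"dy":0,"dz":0,"rx":0,"ry":0,"rz":0}]' -0.2
python3 -m inch '[{"dx":0,"dy":0,"dz":-0.02,"rx":0,"ry":0,"rz":0},{"dx":0,"dy":0,"dz":-0.06,"rx":0,"ry":0,"rz":0},{"dx":0,"dy":0,"dz":-0.11,"rx":0,"ry":0,"rz":0},{"dx":0.05,"dy":0,"dz":-0.15,"rx":0,"ry":0,"rz":0},{"dx":0.1,"dy":0,"dz":-0.15,"rx":0,"ry":0,"rz":0}]' -0.2
python3 -c "
from h import *
show((.52,.2,.16))
find(['scene'],['shaft_a']); print(proj('scene',[rw((0,0,.047))]))"
```

```text
time: 21.3
tool_pos: [0.6235, -0.0034, 0.0461]
tool_rot: [-0.001, -0.018, 1.0, -0.0]
contact_force: [-3.6, -1.9, 4.9]
gripper_width: 0.247
grasp_force: 61.5
time: 21.5
tool_pos: [0.6244, -0.0032, 0.0472]
tool_rot: [0.0, -0.018, 1.0, 0.0]
contact_force: [0.3, -0.3, -5.5]
gripper_width: 0.247
grasp_force: 60.6
time: 22.0
tool_pos: [0.6246, -0.0033, 0.0477]
tool_rot: [0.001, -0.018, 1.0, -0.0]
contact_force: [0.0, 0.4, 0.4]
gripper_width: 0.399
grasp_force: 0.0
time: 22.5
tool_pos: [0.5476, -0.0068, 0.1749]
tool_rot: [0.006, -0.018, 1.0, -0.001]
contact_force: [0.2, -0.3, 0.0]
gripper_width: 0.399
grasp_force: 0.0
tcp [ 0.5476 -0.0068  0.1749] x [-0.999 -0.037 -0.012] y [-0.037  0.999 -0.002] F [ 0.2 -0.3  0. ] w 0.399 g 0.0 t 22.5
d [0.0253 0.2596 0.0177] rz to rack 0.0024
scene shaft_a 0.84 mean [282.  198.6] size [ 8.2 53.6] world z12 [0.6403 0.0207] ends [[0.548, 0.016], [0.738, 0.026]] ang 0.053 len 0.19
scene shaft_a 0.51 mean [197.8 155.8] size [40.6  7. ] world z12 [0.5629 0.3531] ends [[0.581, 0.452], [0.546, 0.262]] ang -1.753 len 0.194
[[283.93593651 197.90372583]]
```

```bash

python3 -m inch '[{"dx":0.02,"dy":0.04,"dz":0,"rx":0,"ry":0,"rz":0.09},{"dx":0.03,"dy":0.09,"dz":0,"rx":0,"ry":0,"rz":0.19},{"dx":0.04,"dy":0.14,"dz":0,"rx":0,"ry":0,"rz":0.29},{"dx":0.05,"dy":0.19,"dz":0,"rx":0,"ry":0,"rz":0.39},{"dx":0.05,"dy":0.24,"dz":0,"rx":0,"ry":0,"rz":0.48}]' 0
python3 -m inch '[{"dx":0,"dy":0,"dz":0,"rx":0,"ry":0,"rz":0.1},{"dx":0,"dy":0,"dz":0,"rx":0,"ry":0,"rz":0.2},{"dx":0,"dy":0,"dz":0,"rx":0,"ry":0,"rz":0.3},{"dx":0,"dy":0,"dz":0,"rx":0,"ry":0,"rz":0.4},{"dx":0,"dy":0,"dz":0,"rx":0,"ry":0,"rz":0.49}]'
python3 -m inch '[{"dx":0,"dy":0,"dz":0,"rx":0,"ry":0,"rz":0.1},{"dx":0,"dy":0,"dz":0,"rx":0,"ry":0,"rz":0.2},{"dx":0,"dy":0,"dz":0,"rx":0,"ry":0,"rz":0.21},{"dx":0,"dy":0,"dz":0,"rx":0,"ry":0,"rz":0.21}]'
python3 -c "
from h import *
show((.566,.358,.06)); s=state(); R=Ro.from_quat(np.roll(s['tool_rot'],-1)).as_matrix(); print(np.arctan2(R[1,0],R[0,0])-1.40)"
```

```text
time: 23.1
tool_pos: [0.4972, 0.1839, 0.1681]
tool_rot: [0.001, 0.334, 0.943, 0.0]
contact_force: [0.3, 0.3, -0.8]
gripper_width: 0.502
grasp_force: 0.0
time: 23.6
tool_pos: [0.498, 0.1826, 0.168]
tool_rot: [0.0, 0.65, 0.76, 0.0]
contact_force: [-0.8, 0.6, 0.3]
gripper_width: 0.504
grasp_force: 0.0
time: 24.0
tool_pos: [0.4979, 0.1824, 0.1677]
tool_rot: [0.0, 0.758, 0.652, 0.0]
contact_force: [-0.3, -0.5, 0.0]
gripper_width: 0.502
grasp_force: 0.0
tcp [0.4979 0.1824 0.1677] x [0.15  0.989 0.   ] y [ 0.989 -0.15   0.001] F [-0.3 -0.5  0. ] w 0.502 g 0.0 t 24.0
d [0.2297 0.0511 0.1347] rz to rack -1.1699
0.019752963582608363
```

```bash

python3 -m inch '[{"dx":0.05,"dy":0.011,"dz":0,"rx":0,"ry":0,"rz":0.012},{"dx":0.11,"dy":0.024,"dz":0,"rx":0,"ry":0,"rz":0.012},{"dx":0.17,"dy":0.038,"dz":0.01,"rx":0,"ry":0,"rz":0.012},{"dx":0.22,"dy":0.051,"dz":0.05,"rx":0,"ry":0,"rz":0.012},{"dx":0.2297,"dy":0.0511,"dz":0.1,"rx":0,"ry":0,"rz":0.012}]'
python3 -m inch '[{"dx":0,"dy":0,"dz":0.03,"rx":0,"ry":0,"rz":0},{"dx":0,"dy":0,"dz":0.03,"rx":0,"ry":0,"rz":0},{"dx":0,"dy":0,"dz":0.03,"rx":0,"ry":0,"rz":0},{"dx":0,"dy":0,"dz":0.03,"rx":0,"ry":0,"rz":0}]'
python3 -c "
from h import *
show((.566,.358,.006))"
```

```text
time: 24.5
tool_pos: [0.5695, 0.3623, 0.0898]
tool_rot: [0.001, 0.763, 0.646, 0.004]
contact_force: [0.5, -0.6, -0.8]
gripper_width: 0.498
grasp_force: 0.0
time: 24.9
tool_pos: [0.5677, 0.3581, 0.0659]
tool_rot: [0.001, 0.765, 0.644, 0.002]
contact_force: [-0.5, 0.5, 0.1]
gripper_width: 0.499
grasp_force: 0.0
tcp [0.5677 0.3581 0.0659] x [0.17  0.985 0.002] y [ 0.985 -0.17   0.003] F [-0.5  0.5  0.1] w 0.499 g 0.0 t 24.9
d [-0.0007 -0.0023  0.0749] rz to rack -1.1834
```

```bash

python3 -m inch '[{"dx":-0.0007,"dy":-0.0023,"dz":0.03,"rx":0,"ry":0,"rz":0},{"dx":-0.0007,"dy":-0.0023,"dz":0.05,"rx":0,"ry":0,"rz":0},{"dx":-0.0007,"dy":-0.0023,"dz":0.061,"rx":0,"ry":0,"rz":0},{"dx":-0.0007,"dy":-0.0023,"dz":0.067,"rx":0,"ry":0,"rz":0},{"dx":-0.0007,"dy":-0.0023,"dz":0.072,"rx":0,"ry":0,"rz":0}]'
python3 -m inch '[{"dx":0,"dy":0,"dz":0,"rx":0,"ry":0,"rz":0},{"dx":0,"dy":0,"dz":0.003,"rx":0,"ry":0,"rz":0},{"dx":0,"dy":0,"dz":0.003,"rx":0,"ry":0,"rz":0}]'
python3 -c "
from h import *
show()"
python3 -m inch '[{"dx":0,"dy":0,"dz":0,"rx":0,"ry":0,"rz":0},{"dx":0,"dy":0,"dz":0,"rx":0,"ry":0,"rz":0},{"dx":0,"dy":0,"dz":0,"rx":0,"ry":0,"rz":0},{"dx":0,"dy":0,"dz":0,"rx":0,"ry":0,"rz":0},{"dx":0,"dy":0,"dz":0,"rx":0,"ry":0,"rz":0}]' -1
python3 -m inch '[{"dx":0,"dy":0,"dz":-0.02,"rx":0,"ry":0,"rz":0},{"dx":0,"dy":0,"dz":-0.07,"rx":0,"ry":0,"rz":0},{"dx":0,"dy":-0.02,"dz":-0.13,"rx":0,"ry":0,"rz":0},{"dx":-0.02,"dy":-0.07,"dz":-0.18,"rx":0,"ry":0,"rz":0},{"dx":-0.06,"dy":-0.09,"dz":-0.2,"rx":0,"ry":0,"rz":0}]'
python3 -c "
from h import *
show((.49,.14,.18))"
```

```text
time: 25.4
tool_pos: [0.5644, 0.3575, 0.0057]
tool_rot: [0.0, 0.765, 0.644, 0.0]
contact_force: [0.4, 0.0, 1.5]
gripper_width: 0.498
grasp_force: 0.0
time: 25.7
tool_pos: [0.5643, 0.3575, 0.0034]
tool_rot: [0.0, 0.765, 0.644, 0.0]
contact_force: [-1.0, 0.1, 0.3]
gripper_width: 0.501
grasp_force: 0.0
tcp [0.5643 0.3575 0.0034] x [0.171 0.985 0.   ] y [ 0.985 -0.171  0.   ] F [-1.   0.1  0.3] w 0.501 g 0.0 t 25.7
time: 26.2
tool_pos: [0.564, 0.3577, 0.0037]
tool_rot: [-0.0, 0.765, 0.644, 0.0]
contact_force: [-3.6, 0.4, 5.5]
gripper_width: 0.254
grasp_force: 59.2
time: 26.7
tool_pos: [0.4849, 0.324, 0.1666]
tool_rot: [0.0, 0.764, 0.645, 0.002]
contact_force: [0.5, -0.9, -5.0]
gripper_width: 0.254
grasp_force: 60.2
tcp [0.4849 0.324  0.1666] x [0.169 0.986 0.003] y [ 0.986 -0.169  0.004] F [ 0.5 -0.9 -5. ] w 0.254 g 60.2 t 26.7
d [-0.2255  0.0451 -0.0174] rz to rack -1.1821
```

```bash

python3 -m inch '[{"dx":-0.04,"dy":0.01,"dz":-0.01,"rx":0,"ry":0,"rz":-0.09},{"dx":-0.09,"dy":0.02,"dz":-0.01,"rx":0,"ry":0,"rz":-0.19},{"dx":-0.14,"dy":0.03,"dz":-0.01,"rx":0,"ry":0,"rz":-0.29},{"dx":-0.18,"dy":0.04,"dz":-0.01,"rx":0,"ry":0,"rz":-0.38},{"dx":-0.2255,"dy":0.0451,"dz":-0.01,"rx":0,"ry":0,"rz":-0.47}]'
python3 -m inch '[{"dx":-0.04,"dy":-0.04,"dz":0,"rx":0,"ry":0,"rz":-0.1},{"dx":-0.04,"dy":-0.04,"dz":0,"rx":0,"ry":0,"rz":-0.19},{"dx":-0.04,"dy":-0.04,"dz":0,"rx":0,"ry":0,"rz":-0.29},{"dx":-0.04,"dy":-0.04,"dz":0,"rx":0,"ry":0,"rz":-0.38},{"dx":-0.04,"dy":-0.04,"dz":0,"rx":0,"ry":0,"rz":-0.47}]'
python3 -m inch '[{"dx":0,"dy":0,"dz":0,"rx":0,"ry":0,"rz":-0.09},{"dx":0,"dy":0,"dz":0,"rx":0,"ry":0,"rz":-0.17},{"dx":0,"dy":0,"dz":0,"rx":0,"ry":0,"rz":-0.242},{"dx":0,"dy":0,"dz":0,"rx":0,"ry":0,"rz":-0.242}]'
python3 -c "
from h import *
show((.6225,.057,.11))"
```

```text
time: 27.2
tool_pos: [0.4891, 0.1368, 0.1704]
tool_rot: [0.0, 0.493, 0.87, -0.0]
contact_force: [-0.3, -0.3, -4.7]
gripper_width: 0.256
grasp_force: 60.3
time: 27.7
tool_pos: [0.4776, 0.0941, 0.1702]
tool_rot: [-0.0, 0.163, 0.987, -0.0]
contact_force: [0.4, 0.1, -5.5]
gripper_width: 0.254
grasp_force: 60.7
time: 28.1
tool_pos: [0.4777, 0.0943, 0.1703]
tool_rot: [-0.001, -0.015, 1.0, -0.0]
contact_force: [-0.6, 0.2, -5.5]
gripper_width: 0.257
grasp_force: 60.7
tcp [0.4777 0.0943 0.1703] x [-1.    -0.03   0.001] y [-0.03   1.    -0.001] F [-0.6  0.2 -5.5] w 0.257 g 60.7 t 28.1
d [-0.1796 -0.0521  0.0751] rz to rack -0.0019
```

```bash

python3 -m inch '[{"dx":-0.04,"dy":-0.02,"dz":0,"rx":0,"ry":0,"rz":0},{"dx":-0.09,"dy":-0.035,"dz":0,"rx":0,"ry":0,"rz":0},{"dx":-0.14,"dy":-0.0521,"dz":0.01,"rx":0,"ry":0,"rz":0},{"dx":-0.17,"dy":-0.0521,"dz":0.04,"rx":0,"ry":0,"rz":0},{"dx":-0.1796,"dy":-0.0521,"dz":0.0751,"rx":0,"ry":0,"rz":0}]'
python3 -m inch '[{"dx":0,"dy":0,"dz":0.02,"rx":0,"ry":0,"rz":0},{"dx":0,"dy":0,"dz":0.03,"rx":0,"ry":0,"rz":0},{"dx":0,"dy":0,"dz":0.04,"rx":0,"ry":0,"rz":0},{"dx":0,"dy":0,"dz":0.04,"rx":0,"ry":0,"rz":0},{"dx":0,"dy":0,"dz":0.04,"rx":0,"ry":0,"rz":0}]'
python3 -c "
from h import *
show((.6225,.057,.040))"
```

```text
time: 28.6
tool_pos: [0.6267, 0.0565, 0.1116]
tool_rot: [0.002, -0.013, 1.0, -0.0]
contact_force: [0.2, 0.2, -6.5]
gripper_width: 0.255
grasp_force: 60.8
time: 29.1
tool_pos: [0.6237, 0.0575, 0.0803]
tool_rot: [0.001, -0.015, 1.0, -0.0]
contact_force: [0.8, 1.0, -5.3]
gripper_width: 0.251
grasp_force: 60.7
tcp [0.6237 0.0575 0.0803] x [-1.    -0.031 -0.002] y [-0.031  1.    -0.   ] F [ 0.8  1.  -5.3] w 0.251 g 60.7 t 29.1
d [ 0.0016 -0.0006  0.0504] rz to rack -0.0017
```

```bash

python3 -m inch '[{"dx":0.0016,"dy":-0.0006,"dz":0.01,"rx":0,"ry":0,"rz":0},{"dx":0.0016,"dy":-0.0006,"dz":0.022,"rx":0,"ry":0,"rz":0},{"dx":0.0016,"dy":-0.0006,"dz":0.035,"rx":0,"ry":0,"rz":0},{"dx":0.0016,"dy":-0.0006,"dz":0.044,"rx":0,"ry":0,"rz":0},{"dx":0.0016,"dy":-0.0006,"dz":0.0495,"rx":0,"ry":0,"rz":0}]'
python3 -m inch '[{"dx":0,"dy":0,"dz":0,"rx":0,"ry":0,"rz":0},{"dx":0,"dy":0,"dz":0,"rx":0,"ry":0,"rz":0}]'
python3 -m inch '[{"dx":0,"dy":0,"dz":0,"rx":0,"ry":0,"rz":0},{"dx":0,"dy":0,"dz":0,"rx":0,"ry":0,"rz":0},{"dx":0,"dy":0,"dz":0,"rx":0,"ry":0,"rz":0},{"dx":0,"dy":0,"dz":0,"rx":0,"ry":0,"rz":0},{"dx":0,"dy":0,"dz":0,"rx":0,"ry":0,"rz":0}]' -0.2
python3 -m inch '[{"dx":0,"dy":0,"dz":-0.02,"rx":0,"ry":0,"rz":0},{"dx":0,"dy":0,"dz":-0.06,"rx":0,"ry":0,"rz":0},{"dx":0,"dy":0,"dz":-0.11,"rx":0,"ry":0,"rz":0},{"dx":0.03,"dy":0.04,"dz":-0.17,"rx":0,"ry":0,"rz":0.0},{"dx":0.06,"dy":0.1,"dz":-0.2,"rx":0,"ry":0,"rz":0}]' -0.2
python3 -m inch '[{"dx":0,"dy":0.05,"dz":0,"rx":0,"ry":0,"rz":0},{"dx":0,"dy":0.11,"dz":0,"rx":0,"ry":0,"rz":0},{"dx":0,"dy":0.17,"dz":0,"rx":0,"ry":0,"rz":0},{"dx":0,"dy":0.2,"dz":0,"rx":0,"ry":0,"rz":0}]' 0
python3 -c "
from h import *
show()
find(['top','scene'],['shaft_a','chock','clip_a'])
a=optics.grab_frame('top'); save('','e.png',a[130:270,170:330],k=4.5)"
```

```text
time: 29.6
tool_pos: [0.6213, 0.0563, 0.0387]
tool_rot: [-0.001, -0.016, 1.0, -0.0]
contact_force: [-10.3, -1.3, 18.6]
gripper_width: 0.253
grasp_force: 66.6
time: 29.8
tool_pos: [0.6213, 0.0564, 0.0389]
tool_rot: [-0.001, -0.015, 1.0, -0.0]
contact_force: [-2.5, -4.4, -2.9]
gripper_width: 0.254
grasp_force: 64.3
time: 30.3
tool_pos: [0.6215, 0.0505, 0.0388]
tool_rot: [-0.001, -0.015, 1.0, -0.005]
contact_force: [-3.7, -23.3, -4.6]
gripper_width: 0.393
grasp_force: 22.3
time: 30.8
tool_pos: [0.583, 0.1199, 0.1956]
tool_rot: [0.004, -0.014, 1.0, 0.001]
contact_force: [0.8, 1.2, 0.1]
gripper_width: 0.405
grasp_force: 0.0
time: 31.2
tool_pos: [0.5758, 0.2842, 0.1918]
tool_rot: [0.002, -0.017, 1.0, 0.002]
contact_force: [1.1, 0.0, -0.5]
gripper_width: 0.503
grasp_force: 0.0
tcp [0.5758 0.2842 0.1918] x [-0.999 -0.033 -0.004] y [-0.033  0.999  0.003] F [ 1.1  0.  -0.5] w 0.503 g 0.0 t 31.2
top shaft_a 0.93 mean [243.7 173.4] size [66.4 10.6] world z12 [0.626  0.0559] ends [[0.72, 0.059], [0.533, 0.053]] ang -3.108 len 0.187
top shaft_a 0.72 mean [265.7 170.6] size [66.2  8.7] world z12 [ 
[... 753 characters left out ...]
.196
scene chock 0.75 mean [245.  241.5] size [88. 20.] world z12 [ 0.4496 -0.0309] ends [[0.444, 0.117], [0.455, -0.164]] ang -1.531 len 0.281
scene chock 0.63 mean [286.1 208.7] size [97.6 74.1] world z12 [ 0.621  -0.0178] ends [[0.623, 0.158], [0.62, -0.174]] ang -1.579 len 0.332
scene clip_a 0.7 mean [201.  190.5] size [ 9.4 32.2] world z12 [0.4745 0.2134] ends [[0.423, 0.218], [0.528, 0.209]] ang -0.09 len 0.105
scene clip_a 0.67 mean [215.6 199.5] size [ 8.5 32.2] world z12 [0.4857 0.1525] ends [[0.435, 0.158], [0.538, 0.147]] ang -0.105 len 0.103
scene clip_a 0.57 mean [286.7 208.7] size [97.8 73.6] world z12 [ 0.6226 -0.0189] ends [[0.624, 0.158], [0.621, -0.175]] ang -1.58 len 0.333
```

View pics/e.png

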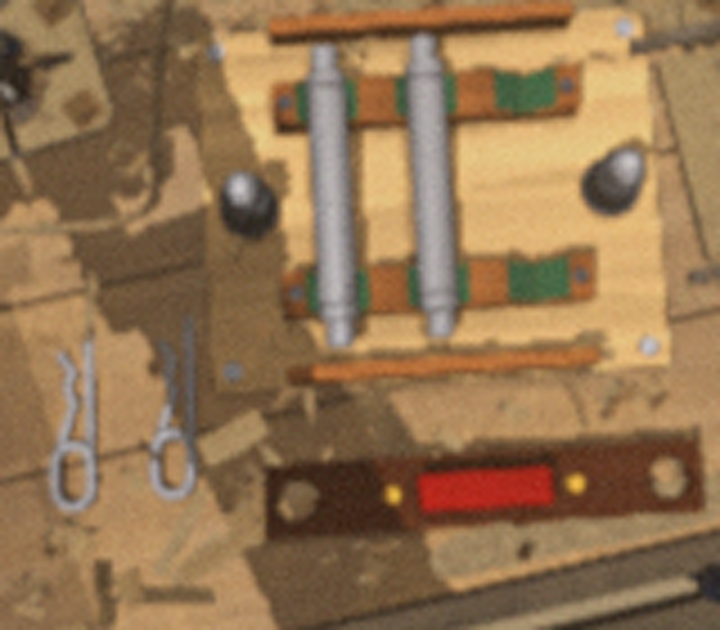

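```bash

python3 -m inch '[{"dx":0.02,"dy":-0.04,"dz":0,"rx":0,"ry":0,"rz":0.09},{"dx":0.04,"dy":-0.09,"dz":0,"rx":0,"ry":0,"rz":0.19},{"dx":0.07,"dy":-0.14,"dz":0,"rx":0,"ry":0,"rz":0.29},{"dx":0.1,"dy":-0.19,"dz":0,"rx":0,"ry":0,"rz":0.39},{"dx":0.13,"dy":-0.24,"dz":0,"rx":0,"ry":0,"rz":0.48}]' 0
python3 -m inch '[{"dx":-0.03,"dy":-0.03,"dz":0,"rx":0,"ry":0,"rz":0.1},{"dx":-0.06,"dy":-0.06,"dz":0,"rx":0,"ry":0,"rz":0.2},{"dx":-0.09,"dy":-0.09,"dz":0,"rx":0,"ry":0,"rz":0.3},{"dx":-0.11,"dy":-0.11,"dz":0,"rx":0,"ry":0,"rz":0.4},{"dx":-0.11,"dy":-0.11,"dz":0,"rx":0,"ry":0,"rz":0.49}]'
python3 -m inch '[{"dx":0,"dy":0,"dz":0,"rx":0,"ry":0,"rz":0.077},{"dx":0,"dy":0,"dz":0,"rx":0,"ry":0,"rz":0.077},{"dx":0,"dy":0,"dz":0,"rx":0,"ry":0,"rz":0.077}]'
python3 -c "
from h import *
show((.4445,-.0305,.1))"
```

```text
time: 32.15
tool_pos: [0.4763, 0.0829, 0.1898]
tool_rot: [0.0, 0.341, 0.94, 0.0]
contact_force: [0.3, -1.0, 0.7]
gripper_width: 0.495
grasp_force: 0.0
time: 32.65
tool_pos: [0.4893, -0.0422, 0.1901]
tool_rot: [0.001, 0.658, 0.753, -0.0]
contact_force: [-0.1, 0.7, 0.1]
gripper_width: 0.5
grasp_force: 0.0
time: 32.95
tool_pos: [0.4892, -0.0394, 0.1899]
tool_rot: [0.0, 0.696, 0.718, 0.0]
contact_force: [0.1, 0.4, 0.1]
gripper_width: 0.504
grasp_force: 0.0
tcp [ 0.4892 -0.0394  0.1899] x [-0.032  0.999 -0.   ] y [0.999 0.032 0.   ] F [0.1 0.4 0.1] w 0.504 g 0.0 t 32.95
d [ 0.0129 -0.0555  0.1123] rz to rack -1.0476
```

```bash

python3 -m inch '[{"dx":0.0129,"dy":-0.03,"dz":0.02,"rx":0,"ry":0,"rz":0},{"dx":0.0129,"dy":-0.0555,"dz":0.06,"rx":0,"ry":0,"rz":0},{"dx":0.0129,"dy":-0.0555,"dz":0.1,"rx":0,"ry":0,"rz":0},{"dx":0.0129,"dy":-0.0555,"dz":0.1123,"rx":0,"ry":0,"rz":0},{"dx":0.0129,"dy":-0.0555,"dz":0.1123,"rx":0,"ry":0,"rz":0}]'
python3 -c "
from h import *
show((.4445,-.0305,.044))
find(['top'],['chock'])"
```

```text
time: 33.45
tool_pos: [0.4435, -0.0297, 0.0986]
tool_rot: [-0.001, 0.696, 0.718, -0.001]
contact_force: [0.1, -0.1, -0.3]
gripper_width: 0.5
grasp_force: 0.0
tcp [ 0.4435 -0.0297  0.0986] x [-0.032  0.999  0.001] y [ 0.999  0.032 -0.003] F [ 0.1 -0.1 -0.3] w 0.5 g 0.0 t 33.45
d [-0.0011  0.0014  0.0682] rz to rack -1.0479
top chock 0.75 mean [247.1 239.6] size [16.3 97.4] world z12 [0.4427 0.051 ] ends [[0.438, 0.184], [0.447, -0.082]] ang -1.538 len 0.267
```

```bash

python3 -m inch '[{"dx":-0.0011,"dy":0.0014,"dz":0.03,"rx":0,"ry":0,"rz":0},{"dx":-0.0011,"dy":0.0014,"dz":0.05,"rx":0,"ry":0,"rz":0},{"dx":-0.0011,"dy":0.0014,"dz":0.061,"rx":0,"ry":0,"rz":0},{"dx":-0.0011,"dy":0.0014,"dz":0.066,"rx":0,"ry":0,"rz":0},{"dx":-0.0011,"dy":0.0014,"dz":0.0682,"rx":0,"ry":0,"rz":0}]'
python3 -m inch '[{"dx":0,"dy":0,"dz":0,"rx":0,"ry":0,"rz":0},{"dx":0,"dy":0,"dz":0,"rx":0,"ry":0,"rz":0},{"dx":0,"dy":0,"dz":0,"rx":0,"ry":0,"rz":0},{"dx":0,"dy":0,"dz":0,"rx":0,"ry":0,"rz":0},{"dx":0,"dy":0,"dz":0,"rx":0,"ry":0,"rz":0}]' -1
python3 -c "
from h import *
show()"
python3 -m inch '[{"dx":0,"dy":0,"dz":-0.01,"rx":0,"ry":0,"rz":0},{"dx":0,"dy":0,"dz":-0.04,"rx":0,"ry":0,"rz":0},{"dx":0,"dy":0,"dz":-0.09,"rx":0,"ry":0,"rz":0},{"dx":0,"dy":0,"dz":-0.14,"rx":0,"ry":0,"rz":0},{"dx":0,"dy":0,"dz":-0.145,"rx":0,"ry":0,"rz":0}]'
python3 -c "
from h import *
show((.6249,-.0044,.155))"
```

```text
time: 34.05
tool_pos: [0.4467, -0.0311, 0.0463]
tool_rot: [0.001, 0.696, 0.718, 0.0]
contact_force: [-0.6, 0.7, -0.9]
gripper_width: 0.501
grasp_force: 0.0
time: 34.55
tool_pos: [0.4463, -0.0311, 0.0464]
tool_rot: [0.0, 0.696, 0.718, 0.0]
contact_force: [-1.7, 0.4, 5.7]
gripper_width: 0.265
grasp_force: 59.7
tcp [ 0.4463 -0.0311  0.0464] x [-0.031  1.    -0.   ] y [1.    0.031 0.001] F [-1.7  0.4  5.7] w 0.265 g 59.7 t 34.55
time: 35.05
tool_pos: [0.4491, -0.0316, 0.1675]
tool_rot: [0.005, 0.696, 0.718, 0.003]
contact_force: [0.4, -0.5, -1.7]
gripper_width: 0.263
grasp_force: 59.2
tcp [ 0.4491 -0.0316  0.1675] x [-0.031  1.    -0.003] y [0.999 0.031 0.011] F [ 0.4 -0.5 -1.7] w 0.263 g 59.2 t 35.05
d [0.0272 0.2205 0.018 ] rz to rack -1.0486
```

```bash

python3 -m inch '[{"dx":0.01,"dy":0.05,"dz":0,"rx":0,"ry":0,"rz":0},{"dx":0.02,"dy":0.1,"dz":0,"rx":0,"ry":0,"rz":0},{"dx":0.0265,"dy":0.15,"dz":0,"rx":0,"ry":0,"rz":0},{"dx":0.0265,"dy":0.2,"dz":0,"rx":0,"ry":0,"rz":0},{"dx":0.0265,"dy":0.2205,"dz":0.015,"rx":0,"ry":0,"rz":0}]'
python3 -m inch '[{"dx":0,"dy":0,"dz":0,"rx":0,"ry":0,"rz":0},{"dx":0,"dy":0,"dz":0,"rx":0,"ry":0,"rz":0},{"dx":0,"dy":0,"dz":0,"rx":0,"ry":0,"rz":0}]'
python3 -c "
from h import *
show((.6249,-.005,.145))"
```

```text
time: 35.55
tool_pos: [0.6247, -0.004, 0.1495]
tool_rot: [0.001, 0.696, 0.718, 0.001]
contact_force: [-0.5, -0.4, -1.9]
gripper_width: 0.265
grasp_force: 59.6
time: 35.85
tool_pos: [0.6202, -0.0042, 0.1488]
tool_rot: [-0.001, 0.696, 0.718, -0.0]
contact_force: [1.2, -0.3, -2.3]
gripper_width: 0.268
grasp_force: 59.7
tcp [ 0.6202 -0.0042  0.1488] x [-0.031  1.     0.   ] y [ 1.     0.031 -0.001] F [ 1.2 -0.3 -2.3] w 0.268 g 59.7 t 35.85
d [-0.0011  0.0058  0.0047] rz to rack -1.0487
```

```bash

python3 -m inch '[{"dx":-0.0011,"dy":0.0058,"dz":0,"rx":0,"ry":0,"rz":0},{"dx":-0.0011,"dy":0.0058,"dz":0.005,"rx":0,"ry":0,"rz":0},{"dx":-0.0011,"dy":0.0058,"dz":0.01,"rx":0,"ry":0,"rz":0},{"dx":-0.0011,"dy":0.0058,"dz":0.018,"rx":0,"ry":0,"rz":0},{"dx":-0.0011,"dy":0.0058,"dz":0.026,"rx":0,"ry":0,"rz":0}]'
python3 -m inch '[{"dx":0,"dy":0,"dz":0.006,"rx":0,"ry":0,"rz":0},{"dx":0,"dy":0,"dz":0.012,"rx":0,"ry":0,"rz":0},{"dx":0,"dy":0,"dz":0.02,"rx":0,"ry":0,"rz":0},{"dx":0,"dy":0,"dz":0.026,"rx":0,"ry":0,"rz":0},{"dx":0,"dy":0,"dz":0.03,"rx":0,"ry":0,"rz":0}]'
python3 -c "
from h import *
show((.6249,-.005,.0935))"
```

```text
time: 36.35
tool_pos: [0.6258, -0.005, 0.1279]
tool_rot: [-0.0, 0.696, 0.718, -0.0]
contact_force: [0.3, 0.7, -1.1]
gripper_width: 0.259
grasp_force: 59.8
time: 36.85
tool_pos: [0.6258, -0.0049, 0.1038]
tool_rot: [-0.0, 0.696, 0.718, -0.0]
contact_force: [-0.1, -0.1, -2.8]
gripper_width: 0.264
grasp_force: 59.8
tcp [ 0.6258 -0.0049  0.1038] x [-0.031  1.     0.   ] y [ 1.     0.031 -0.001] F [-0.1 -0.1 -2.8] w 0.264 g 59.8 t 36.85
d [-0.0001 -0.0011  0.0129] rz to rack -1.0486
```

```bash

python3 -m inch '[{"dx":0,"dy":0,"dz":0.005,"rx":0,"ry":0,"rz":0},{"dx":0,"dy":0,"dz":0.009,"rx":0,"ry":0,"rz":0},{"dx":0,"dy":0,"dz":0.012,"rx":0,"ry":0,"rz":0},{"dx":0,"dy":0,"dz":0.013,"rx":0,"ry":0,"rz":0},{"dx":0,"dy":0,"dz":0.013,"rx":0,"ry":0,"rz":0}]'
python3 -m inch '[{"dx":0,"dy":0,"dz":0,"rx":0,"ry":0,"rz":0},{"dx":0,"dy":0,"dz":0,"rx":0,"ry":0,"rz":0},{"dx":0,"dy":0,"dz":0,"rx":0,"ry":0,"rz":0},{"dx":0,"dy":0,"dz":-0.03,"rx":0,"ry":0,"rz":0},{"dx":0,"dy":0,"dz":-0.08,"rx":0,"ry":0,"rz":0}]' 0
python3 -m inch '[{"dx":0,"dy":-0.04,"dz":-0.03,"rx":0,"ry":0,"rz":-0.09},{"dx":0.02,"dy":-0.08,"dz":-0.06,"rx":0,"ry":0,"rz":-0.19},{"dx":0.06,"dy":-0.12,"dz":-0.06,"rx":0,"ry":0,"rz":-0.29},{"dx":0.11,"dy":-0.16,"dz":-0.06,"rx":0,"ry":0,"rz":-0.39},{"dx":0.16,"dy":-0.2,"dz":-0.06,"rx":0,"ry":0,"rz":-0.48}]' 0
python3 -m inch '[{"dx":0,"dy":0,"dz":0,"rx":0,"ry":0,"rz":-0.1},{"dx":0,"dy":0,"dz":0,"rx":0,"ry":0,"rz":-0.2},{"dx":0,"dy":0,"dz":0,"rx":0,"ry":0,"rz":-0.3},{"dx":0,"dy":0,"dz":0,"rx":0,"ry":0,"rz":-0.4},{"dx":0,"dy":0,"dz":0,"rx":0,"ry":0,"rz":-0.49}]' 0
python3 -m inch '[{"dx":0,"dy":0,"dz":0,"rx":0,"ry":0,"rz":-0.078},{"dx":0,"dy":0,"dz":0,"rx":0,"ry":0,"rz":-0.078},{"dx":0,"dy":0,"dz":0,"rx":0,"ry":0,"rz":-0.078}]' 0
python3 -c "
from h import *
show((.46,.157,.1))
find(['scene'],['chock','clip_a'])
a=optics.grab_frame('scene'); save('','f.png',a[140:250,185:345],k=4.8)"
```

```text
time: 37.35
tool_pos: [0.6261, -0.005, 0.0941]
tool_rot: [-0.0, 0.696, 0.718, -0.0]
contact_force: [0.4, -0.1, -2.2]
gripper_width: 0.264
grasp_force: 59.8
time: 37.85
tool_pos: [0.6237, -0.0047, 0.1553]
tool_rot: [-0.003, 0.696, 0.718, -0.002]
contact_force: [0.1, 0.3, 0.8]
gripper_width: 0.501
grasp_force: 0.0
time: 38.35
tool_pos: [0.4628, 0.1169, 0.2071]
tool_rot: [0.001, 0.397, 0.918, 0.001]
contact_force: [1.6, 1.4, -0.4]
gripper_width: 0.5
grasp_force: 0.0
time: 38.85
tool_pos: [0.4639, 0.1162, 0.2068]
tool_rot: [0.001, 0.039, 0.999, 0.0]
contact_force: [-0.0, 0.3, -0.2]
gripper_width: 0.501
grasp_force: 0.0
time: 39.15
tool_pos: [0.4639, 0.1161, 0.2065]
tool_rot: [0.0, -0.015, 1.0, 0.0]
contact_force: [-0.4, -0.2, -0.3]
gripper_width: 0.501
grasp_force: 0.0
tcp [0.4639 0.1161 0.2065] x [-1.    -0.03  -0.001] y [-0.03  1.    0.  ] F [-0.4 -0.2 -0.3] w 0.501 g 0.0 t 39.15
d [0.0035 0.0512 0.1332] rz to rack -0.0023
scene chock 0.95 mean [286.5 193.8] size [84.1 20.3] world z12 [0.6644 0.0261] ends [[0.662, 0.182], [0.667, -0.114]] ang -1.554 len 0.296
scene clip_a 0.58 mean [213.4 200.6] size [ 8.  25.7] world z12 [0.4777 0.1532] ends [[0.435, 0.15], [0.521, 0.156]] ang 0.065 len 0.086
scene clip_a 0.44 mean [202.4 189.6] size [ 8.  31.8] world z12 [0.4801 0.2137] ends [[0.429, 0.218], [0.533, 0.209]] ang -0.09 len 0.104
```

View pics/f.png

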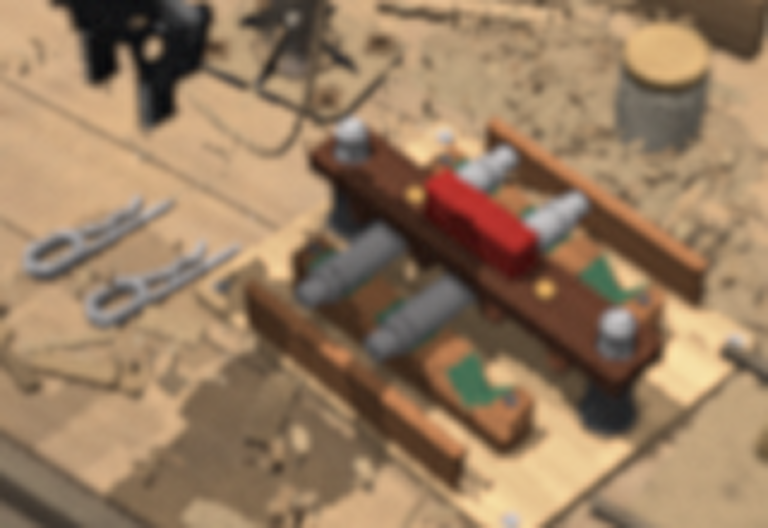

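```bash
python3 - <<'E'
from h import *
f=lambda x,y:(np.array([x,y])+.5)/4.5-.5+[170,130]
for e,a,b in (((74,476),(95,455),(88,345)),((173,465),(191,450),(190,322))):
    E=back("top",f(*e),.006)[0]; A=back("top",f(*a),.006)[0]; B=back("top",f(*b),.004)[0]; print("old pic eye",E.round(4),"leg yaw",round(np.arctan2(*(B-A)[[1,0]]),3),"len",np.linalg.norm(B-A).round(3))
optics.grab_frame("top")
for d in nets.outline_of("top","clip_a")[:3]:
    if d["confidence"]<.3: continue
    pt=np.argwhere(d["pixels"])[:,::-1]; X=back("top",pt,.006); 
    if np.ptp(X[:,0])>.14: continue
    x0=np.percentile(X[:,0],1); ey=X[X[:,0]<x0+.044]; lg=X[X[:,0]>x0+.055]
    m=(ey[:,1].max()+ey[:,1].min())/2
    print(round(d["confidence"],2),"xmin",X[:,0].min().round(4),"xmax",X[:,0].max().round(4),"eye y",m.round(4),ey[:,1].mean().round(4),"w",np.ptp(ey[:,1]).round(4))
a=optics.grab_frame("top"); save("","g.png",a[185:255,165:265],k=7)
E
```

```text
old pic eye [0.4587 0.219  0.006 ] leg yaw 0.057 len 0.068
old pic eye [0.4638 0.1583 0.006 ] leg yaw -0.006 len 0.079
```

View pics/g.png

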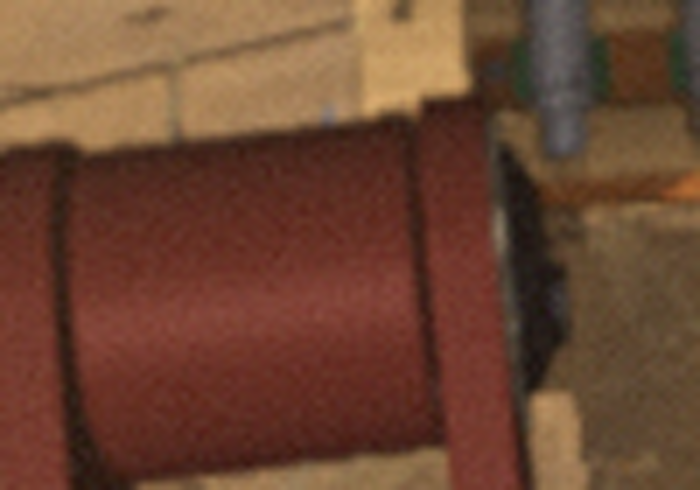

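```bash

python3 -m inch '[{"dx":0.0035,"dy":0.03,"dz":0.02,"rx":0,"ry":0,"rz":-0.002},{"dx":0.0017,"dy":0.0525,"dz":0.07,"rx":0,"ry":0,"rz":-0.002},{"dx":0.0017,"dy":0.0525,"dz":0.12,"rx":0,"ry":0,"rz":-0.002},{"dx":0.0017,"dy":0.0525,"dz":0.17,"rx":0,"ry":0,"rz":-0.002},{"dx":0.0017,"dy":0.0525,"dz":0.205,"rx":0,"ry":0,"rz":-0.002}]' 0
python3 -m inch '[{"dx":0,"dy":0,"dz":0.01,"rx":0,"ry":0,"rz":0},{"dx":0,"dy":0,"dz":0.01,"rx":0,"ry":0,"rz":0},{"dx":0,"dy":0,"dz":0.01,"rx":0,"ry":0,"rz":0}]' 0
python3 -c "
from h import *
show((.4620,.158,.002))"
```

```text
time: 40.0
tool_pos: [0.4594, 0.158, 0.0393]
tool_rot: [-0.002, -0.018, 1.0, -0.0]
contact_force: [0.5, -0.2, -0.5]
gripper_width: 0.5
grasp_force: 0.0
time: 40.3
tool_pos: [0.4625, 0.1583, 0.0359]
tool_rot: [0.001, -0.017, 1.0, 0.0]
contact_force: [0.5, -0.2, -0.0]
gripper_width: 0.501
grasp_force: 0.0
tcp [0.4625 0.1583 0.0359] x [-0.999 -0.035 -0.003] y [-0.035  0.999  0.   ] F [ 0.5 -0.2 -0. ] w 0.501 g 0.0 t 40.3
d [ 0.0008 -0.0004  0.0424] rz to rack 0.0013
```

```bash

python3 -m inch '[{"dx":0,"dy":0,"dz":0.015,"rx":0,"ry":0,"rz":0},{"dx":0,"dy":0,"dz":0.028,"rx":0,"ry":0,"rz":0},{"dx":0,"dy":0,"dz":0.035,"rx":0,"ry":0,"rz":0},{"dx":0,"dy":0,"dz":0.039,"rx":0,"ry":0,"rz":0},{"dx":0,"dy":0,"dz":0.042,"rx":0,"ry":0,"rz":0}]' 0
python3 -c "
from h import *
show()"
python3 -m inch '[{"dx":0,"dy":0,"dz":0,"rx":0,"ry":0,"rz":0},{"dx":0,"dy":0,"dz":0,"rx":0,"ry":0,"rz":0},{"dx":0,"dy":0,"dz":0,"rx":0,"ry":0,"rz":0},{"dx":0,"dy":0,"dz":0,"rx":0,"ry":0,"rz":0},{"dx":0,"dy":0,"dz":0,"rx":0,"ry":0,"rz":0}]' -1
python3 -c "
from h import *
show()"
python3 -m inch '[{"dx":0,"dy":0,"dz":-0.02,"rx":0,"ry":0,"rz":0},{"dx":0,"dy":0,"dz":-0.06,"rx":0,"ry":0,"rz":0},{"dx":0,"dy":0,"dz":-0.11,"rx":0,"ry":0,"rz":0},{"dx":0,"dy":0,"dz":-0.16,"rx":0,"ry":-0.023,"rz":0},{"dx":0,"dy":-0.02,"dz":-0.17,"rx":0,"ry":-0.023,"rz":0}]'
python3 -m inch '[{"dx":0,"dy":-0.05,"dz":0,"rx":0,"ry":0,"rz":0},{"dx":0,"dy":-0.11,"dz":0,"rx":0,"ry":0,"rz":0},{"dx":0,"dy":-0.17,"dz":0,"rx":0,"ry":0,"rz":0},{"dx":0,"dy":-0.23,"dz":0,"rx":0,"ry":0,"rz":0},{"dx":0,"dy":-0.28,"dz":0,"rx":0,"ry":0,"rz":0}]'
python3 -c "
from h import *
show((.5,-.1074,.08))"
```

```text
time: 40.8
tool_pos: [0.4609, 0.158, 0.0001]
tool_rot: [-0.0, -0.017, 1.0, -0.0]
contact_force: [0.6, 0.1, -0.1]
gripper_width: 0.501
grasp_force: 0.0
tcp [4.609e-01 1.580e-01 1.000e-04] x [-0.999 -0.035  0.001] y [-0.035  0.999 -0.   ] F [ 0.6  0.1 -0.1] w 0.501 g 0.0 t 40.8
time: 41.3
tool_pos: [0.4611, 0.1581, 0.0007]
tool_rot: [0.0, -0.018, 1.0, 0.0]
contact_force: [0.2, -0.0, 0.1]
gripper_width: 0.306
grasp_force: 59.0
tcp [0.4611 0.1581 0.0007] x [-0.999 -0.035 -0.   ] y [-0.035  0.999  0.   ] F [ 0.2 -0.   0.1] w 0.306 g 59.0 t 41.3
time: 41.8
tool_pos: [0.4645, 0.1434, 0.1427]
tool_rot: [0.022, -0.019, 1.0, 0.001]
contact_force: [0.9, 1.0, -1.5]
gripper_width: 0.303
grasp_force: 59.1
time: 42.3
tool_pos: [0.4692, -0.0841, 0.1369]
tool_rot: [0.018, -0.017, 1.0, 0.0]
contact_force: [0.9, -0.5, -1.0]
gripper_width: 0.313
grasp_force: 59.2
tcp [ 0.4692 -0.0841  0.1369] x [-0.999 -0.034 -0.035] y [-0.034  0.999 -0.001] F [ 0.9 -0.5 -1. ] w 0.313 g 59.2 t 42.3
d [-0.0349 -0.0304  0.0724] rz to rack 0.0007
```

```bash

python3 -m inch '[{"dx":-0.01,"dy":-0.015,"dz":0.02,"rx":0,"ry":0,"rz":0},{"dx":-0.025,"dy":-0.03,"dz":0.04,"rx":0,"ry":0,"rz":0},{"dx":-0.041,"dy":-0.0304,"dz":0.06,"rx":0,"ry":0,"rz":0},{"dx":-0.041,"dy":-0.0304,"dz":0.0735,"rx":0,"ry":0,"rz":0},{"dx":-0.041,"dy":-0.0304,"dz":0.0735,"rx":0,"ry":0,"rz":0}]'
python3 -m inch '[{"dx":0,"dy":0,"dz":0,"rx":0,"ry":0,"rz":0},{"dx":0,"dy":0,"dz":0,"rx":0,"ry":0,"rz":0},{"dx":0,"dy":0,"dz":0,"rx":0,"ry":0,"rz":0}]'
python3 - <<'E'
from h import *
show((.51,-.1070,.0787))
s=state(); p=s["tool_pos"]; c,sn=np.cos(.033),np.sin(.033)
tip=p+[c*.092+sn*.011, sn*.092-c*.011, .0053]
hole=np.array([.628,-.1147,.084]); front=hole+[-.01,0,0]
A=optics.grab_frame("scene"); B=optics.grab_frame("top")
out=[]
for n,im,(u0,v0) in (("scene",A,(265,165)),("top",B,(270,145))):
    big=cv2.resize(im[v0:v0+75,u0:u0+60],None,fx=6.5,fy=6.5,interpolation=cv2.INTER_CUBIC)
    for X,col in((tip,(255,255,0)),(front,(0,255,255)),(hole+[0,0,.016],(0,255,0))):
        u=(proj(n,X)[0]-[u0,v0]+.5)*6.5-.5; print(n,u.round(0)); cv2.drawMarker(big,tuple(int(v) for v in u),col,0,9,1)
    out.append(big)
save("","h1.png",np.hstack(out))
E
```

```text
time: 42.8
tool_pos: [0.5034, -0.1042, 0.0769]
tool_rot: [0.015, -0.018, 1.0, 0.001]
contact_force: [0.3, -0.7, -0.3]
gripper_width: 0.306
grasp_force: 59.2
time: 43.1
tool_pos: [0.5055, -0.1048, 0.08]
tool_rot: [0.018, -0.018, 1.0, -0.0]
contact_force: [0.3, -0.7, 0.1]
gripper_width: 0.308
grasp_force: 59.2
tcp [ 0.5055 -0.1048  0.08  ] x [-0.999 -0.035 -0.036] y [-0.035  0.999 -0.001] F [ 0.3 -0.7  0.1] w 0.308 g 59.2 t 43.1
d [-0.0055 -0.0029  0.0018] rz to rack 0.0016
scene [261. 325.]
scene [298. 305.]
scene [317. 269.]
top [250. 217.]
top [252. 168.]
top [256. 137.]
```

View pics/h1.png

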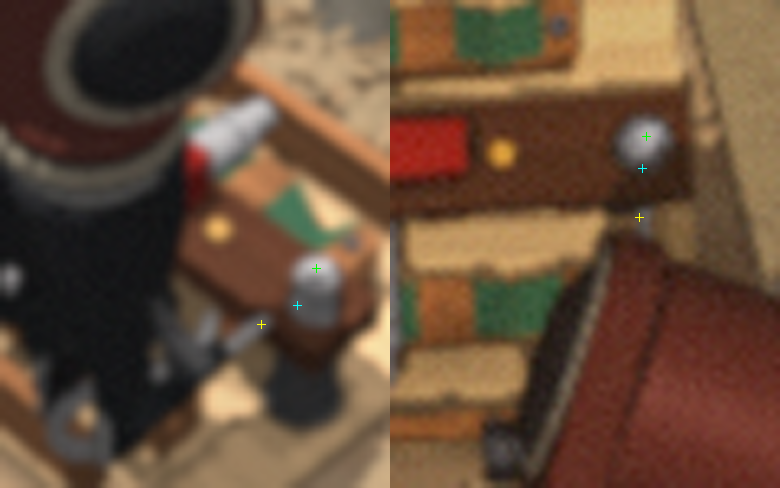

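```bash
cat > m.py <<'E'
from h import *
def leg(u0,u1,v0,v1,n="top",k=4):
    im=np.mean([optics.grab_frame(n).astype(float) for _ in range(k)],0)
    sat=im[:,:,0]-im[:,:,2]   # R-B: brown high, steel low
    for v in range(v0,v1):
        r=sat[v,u0:u1]; w=np.clip(np.percentile(r,75)-r-8,0,None); u=np.arange(u0,u1)
        print(v,"c",round((w*u).sum()/w.sum(),2) if w.sum()>0 else None,"w",round(w.max()),r.round(0).astype(int).tolist())
E
python3 -c "
from m import *
leg(300,318,162,183)"
```

```text
162 c 309.06 w 17 [56, 56, 55, 56, 55, 55, 48, 41, 32, 31, 33, 38, 51, 58, 57, 54, 58, 69]
163 c 308.87 w 39 [57, 55, 57, 58, 54, 48, 27, 16, 12, 8, 10, 17, 35, 54, 58, 54, 51, 56]
164 c 308.74 w 47 [59, 60, 58, 58, 49, 27, 10, 6, 4, 3, 5, 6, 17, 42, 58, 56, 57, 62]
165 c 308.57 w 47 [58, 59, 61, 53, 33, 14, 6, 4, 4, 4, 6, 3, 9, 32, 56, 58, 61, 68]
166 c 308.53 w 41 [58, 60, 60, 50, 24, 8, 5, 4, 5, 4, 4, 5, 9, 22, 44, 52, 53, 63]
167 c 308.51 w 34 [55, 56, 57, 45, 22, 10, 5, 8, 3, 6, 5, 8, 10, 20, 37, 42, 44, 54]
168 c 308.45 w 32 [53, 51, 52, 47, 24, 12, 5, 4, 8, 6, 8, 9, 15, 24, 34, 37, 40, 46]
169 c 308.59 w 29 [56, 54, 54, 48, 34, 15, 8, 7, 7, 8, 8, 14, 17, 29, 35, 33, 39, 45]
170 c 308.79 w 27 [56, 54, 54, 54, 46, 30, 17, 10, 10, 11, 13, 18, 29, 32, 36, 34, 41, 44]
171 c 309.72 w 24 [54, 54, 56, 56, 50, 47, 33, 21, 17, 17, 21, 26, 32, 36, 33, 35, 38, 44]
172 c 310.43 w 15 [55, 55, 54, 55, 52, 44, 36, 31, 30, 27, 32, 34, 36, 36, 34, 35, 36, 45]
173 c 309.91 w 4 [58, 56, 54, 52, 44, 36, 37, 34, 32, 34, 36, 36, 36, 34, 35, 36, 36, 44]
174 c 312.0 w 1 [56, 54, 54, 48, 37, 35, 36, 33, 35, 33, 36, 33, 31, 34, 32, 33, 37, 41]
175 c 307.52 w 6 [48, 47, 47, 40, 32, 28, 26, 32, 30, 28, 30, 30, 32, 34, 36, 39, 38, 42]
176 c 306.56 w 20 [43, 44, 38, 26, 22, 24, 22, 19, 17, 19, 29, 36, 48, 51, 54, 49, 45, 42]
177 c 307.02 w 39 [60, 70, 59, 38, 23, 22, 26, 20, 12, 16, 36, 50, 53, 59, 60, 60, 51, 45]
178 c 308.08 w 36 [89, 89, 82, 55, 42, 44, 43, 36, 20, 18, 42, 54, 57, 60, 63, 64, 58, 46]
179 c 308.63 w 37 [97, 96, 87, 60, 51, 50, 52, 42, 20, 20, 43, 56, 60, 62, 66, 68, 61, 48]
180 c 308.01 w 38 [100, 91, 69, 48, 45, 41, 41, 37, 20, 18, 39, 56, 60, 64, 64, 66, 58, 44]
181 c 307.3 w 34 [96, 84, 54, 34, 32, 36, 36, 36, 24, 20, 36, 50, 58, 64, 67, 63, 56, 44]
182 c 306.79 w 25 [92, 71, 42, 26, 30, 40, 38, 37, 34, 32, 36, 40, 52, 60, 63, 63, 56, 45]
```

```bash
python3 -c "
from h import *
S=back('top',[(308.55,166.6)],.095)[0]; L=back('top',[(308.55,179)],.084)[0]; T=back('top',[(308.5,176)],.084)[0]
print(S,L,T); print('offset of leg from hole line (rack y,+left)', (L[1]-S[1])-(-(S[0]-L[0])*.033))
p=state()['tool_pos']; print(p, 'deadreckon leg y at L', p[1]+(L[0]-p[0])*.033-.011)"
```

```text
[ 0.62627077 -0.11409487  0.095     ] [ 0.59539832 -0.11424464  0.084     ] [ 0.60330574 -0.1144418   0.084     ]
offset of leg from hole line (rack y,+left) 0.0008690219572746022
[ 0.50521683 -0.10487342  0.07920803] deadreckon leg y at L -0.112897434187312
```

```bash

python3 -m inch '[{"dx":-0.004,"dy":-0.0016,"dz":0.0004,"rx":0,"ry":0,"rz":0},{"dx":-0.008,"dy":-0.0016,"dz":0.0006,"rx":0,"ry":0,"rz":0},{"dx":-0.012,"dy":-0.0016,"dz":0.0008,"rx":0,"ry":0,"rz":0},{"dx":-0.015,"dy":-0.0016,"dz":0.0009,"rx":0,"ry":0,"rz":0},{"dx":-0.018,"dy":-0.0016,"dz":0.001,"rx":0,"ry":0,"rz":0}]'
python3 -c "
from h import *
show()"
python3 -m inch '[{"dx":-0.003,"dy":0,"dz":0.0001,"rx":0,"ry":0,"rz":0},{"dx":-0.006,"dy":0,"dz":0.0002,"rx":0,"ry":0,"rz":0},{"dx":-0.009,"dy":0,"dz":0.0003,"rx":0,"ry":0,"rz":0},{"dx":-0.012,"dy":0,"dz":0.0004,"rx":0,"ry":0,"rz":0},{"dx":-0.015,"dy":0,"dz":0.0005,"rx":0,"ry":0,"rz":0}]'
python3 -c "
from h import *
show()"
```

```text
time: 43.9
tool_pos: [0.5199, -0.1056, 0.0786]
tool_rot: [0.017, -0.018, 1.0, 0.0]
contact_force: [0.2, -0.6, -1.1]
gripper_width: 0.301
grasp_force: 59.2
tcp [ 0.5199 -0.1056  0.0786] x [-0.999 -0.035 -0.034] y [-0.035  0.999  0.   ] F [ 0.2 -0.6 -1.1] w 0.301 g 59.2 t 43.9
time: 44.4
tool_pos: [0.5318, -0.1052, 0.0787]
tool_rot: [0.017, -0.018, 1.0, 0.0]
contact_force: [0.3, -0.3, -0.8]
gripper_width: 0.308
grasp_force: 59.2
tcp [ 0.5318 -0.1052  0.0787] x [-0.999 -0.035 -0.034] y [-0.035  0.999  0.   ] F [ 0.3 -0.3 -0.8] w 0.308 g 59.2 t 44.4
```

```bash

python3 -m inch '[{"dx":-0.003,"dy":0,"dz":0.0001,"rx":0,"ry":0,"rz":0},{"dx":-0.006,"dy":0,"dz":0.0002,"rx":0,"ry":0,"rz":0},{"dx":-0.009,"dy":0,"dz":0.0003,"rx":0,"ry":0,"rz":0},{"dx":-0.012,"dy":0,"dz":0.0004,"rx":0,"ry":0,"rz":0},{"dx":-0.015,"dy":0,"dz":0.0005,"rx":0,"ry":0,"rz":0}]'
python3 -m inch '[{"dx":-0.003,"dy":0,"dz":0.0001,"rx":0,"ry":0,"rz":0},{"dx":-0.006,"dy":0,"dz":0.0002,"rx":0,"ry":0,"rz":0},{"dx":-0.009,"dy":0,"dz":0.0003,"rx":0,"ry":0,"rz":0},{"dx":-0.012,"dy":0,"dz":0.0004,"rx":0,"ry":0,"rz":0},{"dx":-0.015,"dy":0,"dz":0.0005,"rx":0,"ry":0,"rz":0}]'
python3 -c "
from h import *
show(); print(state()['ft_torque'])"
```

```text
time: 44.9
tool_pos: [0.5437, -0.1049, 0.0787]
tool_rot: [0.017, -0.017, 1.0, 0.0]
contact_force: [0.6, -0.8, -0.8]
gripper_width: 0.307
grasp_force: 59.2
time: 45.4
tool_pos: [0.5556, -0.1045, 0.0787]
tool_rot: [0.017, -0.017, 1.0, 0.0]
contact_force: [-1.5, -3.1, -0.3]
gripper_width: 0.308
grasp_force: 59.3
tcp [ 0.5556 -0.1045  0.0787] x [-0.999 -0.035 -0.034] y [-0.035  0.999 -0.   ] F [-1.5 -3.1 -0.3] w 0.308 g 59.3 t 45.4
[-0.36757272  0.44956788 -0.14604638]
```

```bash

python3 -m inch '[{"dx":-0.003,"dy":0,"dz":0.0001,"rx":0,"ry":0,"rz":0},{"dx":-0.006,"dy":0,"dz":0.0002,"rx":0,"ry":0,"rz":0},{"dx":-0.009,"dy":0,"dz":0.0003,"rx":0,"ry":0,"rz":0},{"dx":-0.011,"dy":0,"dz":0.0004,"rx":0,"ry":0,"rz":0},{"dx":-0.013,"dy":0,"dz":0.0005,"rx":0,"ry":0,"rz":0}]'
python3 -m inch '[{"dx":-0.002,"dy":0,"dz":0.0001,"rx":0,"ry":0,"rz":0},{"dx":-0.004,"dy":0,"dz":0.0001,"rx":0,"ry":0,"rz":0},{"dx":-0.006,"dy":0,"dz":0.0002,"rx":0,"ry":0,"rz":0}]'
python3 -c "
from h import *
show(); print(state()['ft_torque'])
save('scene','i.png',box=(265,165,335,235),k=8)"
```

```text
time: 45.9
tool_pos: [0.5662, -0.1042, 0.0787]
tool_rot: [0.017, -0.017, 1.0, 0.0]
contact_force: [-2.5, -3.6, -0.7]
gripper_width: 0.308
grasp_force: 59.3
time: 46.2
tool_pos: [0.5713, -0.1041, 0.079]
tool_rot: [0.018, -0.017, 1.0, 0.0]
contact_force: [-2.2, -4.0, -0.6]
gripper_width: 0.31
grasp_force: 59.3
tcp [ 0.5713 -0.1041  0.079 ] x [-0.999 -0.035 -0.035] y [-0.035  0.999 -0.001] F [-2.2 -4.  -0.6] w 0.31 g 59.3 t 46.2
[-0.67218436  0.2678211  -0.29089264]
```

View pics/i.png

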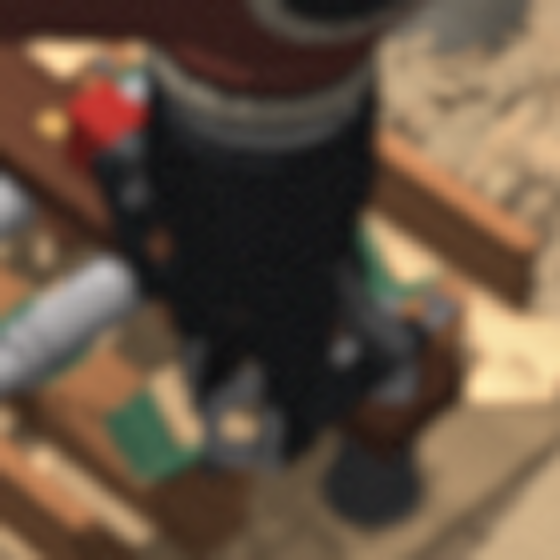

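```bash
python3 -c "
from m import *
p=state()['tool_pos']
for x in (.6605,.6645,.6685): print(x,proj('top',[[x,-.1131,.084]]).round(2))
leg(303,315,144,168)"
```

```text
0.6605 [[307.09 154.47]]
0.6645 [[307.02 152.97]]
0.6685 [[306.96 151.48]]
144 c 311.49 w 43 [100, 100, 99, 94, 90, 72, 61, 64, 64, 65, 56, 44]
145 c 311.25 w 45 [102, 104, 102, 96, 83, 65, 67, 67, 67, 68, 60, 45]
146 c 311.39 w 32 [98, 98, 98, 83, 73, 67, 67, 67, 68, 68, 63, 47]
147 c 313.86 w 18 [85, 87, 83, 71, 70, 69, 70, 70, 72, 71, 64, 48]
148 c 309.42 w 8 [54, 57, 56, 55, 57, 65, 65, 70, 69, 66, 64, 49]
149 c 305.48 w 16 [41, 43, 42, 42, 47, 52, 64, 68, 70, 70, 63, 53]
150 c 305.95 w 14 [46, 44, 42, 44, 43, 47, 56, 65, 69, 68, 63, 52]
151 c 306.57 w 4 [48, 48, 47, 48, 44, 46, 50, 55, 60, 61, 61, 53]
152 c 309.47 w 2 [53, 53, 51, 50, 50, 46, 40, 40, 46, 46, 50, 47]
153 c 311.16 w 9 [57, 52, 54, 54, 49, 47, 36, 36, 42, 40, 40, 39]
154 c 310.77 w 11 [58, 58, 54, 55, 54, 50, 35, 38, 42, 46, 43, 42]
155 c 310.37 w 14 [58, 58, 56, 58, 58, 50, 36, 42, 49, 49, 46, 47]
156 c 310.04 w 11 [62, 61, 59, 62, 62, 54, 42, 46, 52, 52, 50, 52]
157 c 309.78 w 11 [60, 62, 64, 62, 60, 48, 42, 52, 57, 54, 54, 49]
158 c 308.41 w 15 [64, 65, 62, 64, 56, 40, 44, 56, 57, 58, 56, 56]
159 c 308.35 w 18 [65, 64, 64, 64, 56, 38, 46, 59, 60, 58, 59, 58]
160 c 308.19 w 10 [62, 63, 64, 64, 58, 45, 53, 62, 65, 61, 59, 62]
161 c 307.69 w 13 [65, 65, 67, 62, 51, 44, 58, 67, 64, 63, 63, 62]
162 c 307.32 w 12 [65, 65, 63, 55, 44, 49, 62, 63, 64, 67, 63, 62]
163 c 307.17 w 14 [65, 67, 64, 57, 44, 54, 63, 65, 65, 65, 67, 65]
164 c 306.95 w 13 [66, 64, 66, 56, 46, 57, 67, 70, 69, 66, 68, 66]
165 c 306.63 w 12 [66, 64, 63, 52, 47, 61, 69, 68, 69, 66, 65, 67]
166 c 306.23 w 19 [62, 63, 58, 42, 51, 68, 69, 68, 71, 68, 68, 68]
167 c 305.81 w 18 [67, 64, 52, 44, 58, 70, 74, 73, 68, 71, 69, 71]
```

```bash
python3 -c "
from h import *
for x in (.658,.662,.666,.670): print(x,proj('scene',[[x,-.1131,.084],[x,-.1131,.090]]).round(2).tolist())
im=np.mean([optics.grab_frame('scene').astype(float) for _ in range(4)],0); s=im[:,:,0]-im[:,:,2]
print('cols 310..330'); 
for v in range(196,212): print(v,s[v,310:330].round().astype(int).tolist())"
```

```text
0.658 [[319.93, 204.11], [320.12, 202.67]]
0.662 [[320.91, 203.41], [321.11, 201.97]]
0.666 [[321.89, 202.72], [322.09, 201.27]]
0.67 [[322.86, 202.02], [323.07, 200.58]]
cols 310..330
196 [-6, 9, 46, 82, 89, 88, 89, 79, 68, 58, 51, 49, 49, 49, 49, 49, 48, 49, 54, 62]
197 [-8, -2, 27, 70, 90, 87, 88, 90, 81, 68, 58, 53, 51, 49, 48, 50, 49, 48, 48, 48]
198 [-6, -8, 8, 50, 89, 90, 86, 86, 78, 70, 64, 62, 56, 50, 48, 48, 49, 49, 49, 47]
199 [-5, -11, -7, 24, 64, 84, 82, 68, 59, 62, 72, 76, 70, 60, 52, 49, 48, 48, 49, 46]
200 [-4, -11, -13, -3, 21, 38, 40, 36, 40, 58, 80, 91, 87, 76, 64, 55, 50, 48, 48, 45]
201 [-2, -7, -10, -9, -4, 7, 22, 31, 32, 42, 67, 84, 91, 90, 81, 70, 59, 53, 48, 44]
202 [0, -2, -4, -2, 8, 30, 52, 50, 28, 18, 33, 53, 73, 90, 92, 86, 75, 64, 54, 46]
203 [1, 1, 0, 5, 21, 52, 71, 62, 30, 9, 10, 26, 55, 82, 91, 88, 91, 81, 69, 58]
204 [1, 1, 2, 5, 18, 40, 50, 42, 24, 10, 13, 31, 60, 84, 88, 84, 86, 89, 90, 81]
205 [0, 1, 1, 2, 6, 11, 12, 13, 13, 16, 32, 52, 68, 84, 88, 83, 82, 83, 86, 88]
206 [0, 2, 1, 0, 1, 0, -2, 1, 14, 32, 51, 60, 64, 76, 86, 83, 80, 80, 80, 82]
207 [0, 0, 0, 0, 1, 0, -1, 3, 21, 41, 55, 56, 57, 68, 87, 85, 81, 79, 80, 80]
208 [-1, -1, -2, 0, 1, 1, 2, 10, 26, 40, 46, 46, 50, 61, 77, 88, 84, 82, 81, 82]
209 [-1, -1, -1, -1, 0, 1, 6, 18, 30, 37, 38, 40, 46, 56, 69, 88, 86, 84, 84, 85]
210 [-2, -1, -2, -2, 0, 1, 6, 19, 33, 36, 36, 38, 42, 55, 73, 88, 86, 84, 85, 85]
211 [-2, -1, -2, -1, 0, 1, 4, 18, 33, 38, 36, 35, 39, 59, 86, 87, 82, 83, 84, 85]
```

```bash

python3 -m inch '[{"dx":0,"dy":0,"dz":0,"rx":0,"ry":0,"rz":0},{"dx":0,"dy":0,"dz":0,"rx":0,"ry":0,"rz":0},{"dx":0,"dy":0,"dz":0,"rx":0,"ry":0,"rz":0},{"dx":0,"dy":0,"dz":-0.02,"rx":0,"ry":0,"rz":0},{"dx":0,"dy":0,"dz":-0.07,"rx":0,"ry":0,"rz":0}]' 0
python3 -m inch '[{"dx":0.02,"dy":0.04,"dz":-0.03,"rx":0,"ry":0.023,"rz":0},{"dx":0.05,"dy":0.09,"dz":-0.06,"rx":0,"ry":0.023,"rz":0},{"dx":0.08,"dy":0.15,"dz":-0.07,"rx":0,"ry":0.023,"rz":0},{"dx":0.11,"dy":0.21,"dz":-0.07,"rx":0,"ry":0.023,"rz":0},{"dx":0.13,"dy":0.27,"dz":-0.07,"rx":0,"ry":0.023,"rz":0}]' 0
python3 -c "
from h import *
show((.4587,.219,.04))
A=optics.grab_frame('scene'); B=optics.grab_frame('top')
f=lambda im,u,v: cv2.resize(im[v:v+60,u:u+60],None,fx=6.5,fy=6.5,interpolation=cv2.INTER_CUBIC)
save('','j.png',np.hstack([f(A,275,180),f(B,275,140)]))
for d in nets.outline_of('top','clip_a')[:3]: print(d['confidence'],d['bbox'])"
```

```text
time: 47.15
tool_pos: [0.5658, -0.1026, 0.1314]
tool_rot: [0.013, -0.018, 1.0, 0.002]
contact_force: [0.2, -0.3, -0.1]
gripper_width: 0.499
grasp_force: 0.0
time: 47.65
tool_pos: [0.4586, 0.0998, 0.1892]
tool_rot: [0.001, -0.017, 1.0, 0.0]
contact_force: [0.8, 0.2, 0.1]
gripper_width: 0.5
grasp_force: 0.0
tcp [0.4586 0.0998 0.1892] x [-0.999 -0.034 -0.003] y [-0.034  0.999  0.001] F [0.8 0.2 0.1] w 0.5 g 0.0 t 47.65
d [-0.0047  0.1489  0.1866] rz to rack 0.0008
0.54 [307.2, 179.3, 9.4, 21.3]
```

View pics/j.png

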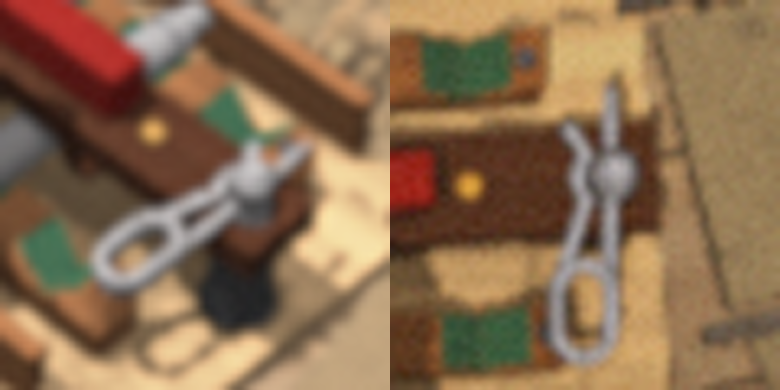

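```bash

python3 -m inch '[{"dx":0,"dy":0.03,"dz":0,"rx":0,"ry":0,"rz":0},{"dx":-0.003,"dy":0.09,"dz":0.02,"rx":0,"ry":0,"rz":0},{"dx":-0.003,"dy":0.14,"dz":0.07,"rx":0,"ry":0,"rz":0},{"dx":-0.003,"dy":0.149,"dz":0.12,"rx":0,"ry":0,"rz":0},{"dx":-0.003,"dy":0.149,"dz":0.16,"rx":0,"ry":0,"rz":0}]' 0
python3 -m inch '[{"dx":0,"dy":0,"dz":0,"rx":0,"ry":0,"rz":0},{"dx":0,"dy":0,"dz":0,"rx":0,"ry":0,"rz":0},{"dx":0,"dy":0,"dz":0,"rx":0,"ry":0,"rz":0}]' 0
python3 -c "
from h import *
show((.4587,.219,.001))
find(['scene','top'],['clip_a'])"
```

```text
time: 48.3
tool_pos: [0.4575, 0.218, 0.0574]
tool_rot: [-0.001, -0.018, 1.0, -0.0]
contact_force: [0.7, 0.0, 0.1]
gripper_width: 0.499
grasp_force: 0.0
time: 48.6
tool_pos: [0.4601, 0.2174, 0.062]
tool_rot: [0.002, -0.017, 1.0, 0.001]
contact_force: [-0.1, 0.1, 0.4]
gripper_width: 0.503
grasp_force: 0.0
tcp [0.4601 0.2174 0.062 ] x [-0.999 -0.034 -0.004] y [-0.034  0.999  0.001] F [-0.1  0.1  0.4] w 0.503 g 0.0 t 48.6
d [0.002  0.002  0.0762] rz to rack 0.0005
scene clip_a 0.57 mean [300.8 215.5] size [5.6 3.2] world z12 [ 0.6351 -0.0662] ends [[0.638, -0.057], [0.633, -0.076]] ang -1.822 len 0.02
scene clip_a 0.49 mean [195.8 186.6] size [ 6.2 22.3] world z12 [0.4725 0.2382] ends [[0.444, 0.259], [0.501, 0.217]] ang -0.634 len 0.07
top clip_a 0.64 mean [305.9 181.8] size [26.  9.] world z12 [ 0.5978 -0.1164] ends [[0.634, -0.118], [0.562, -0.115]] ang 3.101 len 0.073
```

```bash

python3 -m inch '[{"dx":0,"dy":0,"dz":-0.06,"rx":0,"ry":0,"rz":0},{"dx":0,"dy":-0.03,"dz":-0.12,"rx":0,"ry":0,"rz":0},{"dx":0,"dy":-0.09,"dz":-0.15,"rx":0,"ry":0,"rz":0},{"dx":0,"dy":-0.15,"dz":-0.15,"rx":0,"ry":0,"rz":0},{"dx":0,"dy":-0.21,"dz":-0.15,"rx":0,"ry":0,"rz":0}]' 0
python3 -m inch '[{"dx":0,"dy":-0.06,"dz":0,"rx":0,"ry":0,"rz":0},{"dx":0,"dy":-0.11,"dz":0,"rx":0,"ry":0,"rz":0}]' 0
python3 -c "
from h import *
show()
find(['scene','top'],['clip_a'])
A=optics.grab_frame('scene'); B=optics.grab_frame('top')
f=lambda im,u,v: cv2.resize(im[v:v+60,u:u+60],None,fx=6.5,fy=6.5,interpolation=cv2.INTER_CUBIC)
save('','k.png',np.hstack([f(A,170,160),f(B,160,190)]))"
```

```text
time: 49.3
tool_pos: [0.4647, 0.0501, 0.1824]
tool_rot: [0.003, -0.018, 1.0, -0.0]
contact_force: [1.2, -0.1, 0.0]
gripper_width: 0.5
grasp_force: 0.0
time: 49.5
tool_pos: [0.4667, -0.0388, 0.1805]
tool_rot: [0.001, -0.017, 1.0, -0.0]
contact_force: [0.2, 0.3, -0.0]
gripper_width: 0.494
grasp_force: 0.0
tcp [ 0.4667 -0.0388  0.1805] x [-0.999 -0.034 -0.003] y [-0.034  0.999 -0.001] F [ 0.2  0.3 -0. ] w 0.494 g 0.0 t 49.5
scene clip_a 0.54 mean [195.7 186.4] size [ 6.6 25.9] world z12 [0.4726 0.2391] ends [[0.433, 0.25], [0.513, 0.228]] ang -0.274 len 0.083
scene clip_a 0.44 mean [300.  216.2] size [10.5 35.5] world z12 [ 0.6312 -0.0665] ends [[0.573, -0.065], [0.692, -0.068]] ang -0.028 len 0.119
top clip_a 0.7 mean [180.3 221.9] size [11.  37.7] world z12 [0.496  0.2336] ends [[0.447, 0.247], [0.546, 0.22]] ang -0.273 len 0.103
top clip_a 0.51 mean [305.1 181.2] size [34. 13.] world z12 [ 0.5995 -0.1141] ends [[0.647, -0.116], [0.552, -0.112]] ang 3.101 len 0.095
```

View pics/k.png

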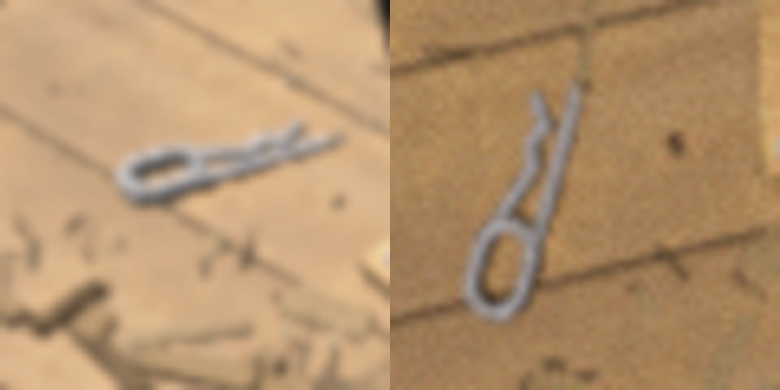

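```bash
python3 -c "
from h import *
f=lambda x,y:(np.array([x,y])+.5)/6.5-.5+[160,190]
E=back('top',f(111,270),.006)[0];A=back('top',f(150,240),.006)[0];B=back('top',f(187,88),.004)[0]
Es=back('scene',(np.array([158,175])+.5)/6.5-.5+[170,160],.006)[0]
yaw=np.arctan2(*(B-A)[[1,0]]); print(E,Es,A,B,yaw,np.linalg.norm(B-A))
c,s=np.cos(yaw),np.sin(yaw)
# eye from tip/leg line
print('eye from tip', B[:2]-.092*np.array([c,s])+.011*np.array([-s,c]))
show((E[0],E[1],.06)); print('rz', -(yaw-Q[2])/1.5)"
```

```text
[0.47113422 0.24478633 0.006     ] [0.47108512 0.24796214 0.006     ] [0.48338933 0.22812807 0.006     ] [0.54793893 0.21207066 0.004     ] -0.24381199469381218 0.06654690039055347
eye from tip [0.46131528 0.24495447]
tcp [ 0.4667 -0.0357  0.1795] x [-0.999 -0.036 -0.001] y [-0.036  0.999  0.   ] F [ 0.3 -0.5 -0.5] w 0.499 g 0.0 t 49.8
d [-0.0181  0.3501  0.1494] rz to rack 0.0019
rz 0.1845413297958748
```

```bash

python3 -m inch '[{"dx":0,"dy":0.04,"dz":0,"rx":0,"ry":0,"rz":0},{"dx":0,"dy":0.09,"dz":0,"rx":0,"ry":0,"rz":0},{"dx":0,"dy":0.15,"dz":0,"rx":0,"ry":0,"rz":0},{"dx":-0.01,"dy":0.21,"dz":0,"rx":0,"ry":0,"rz":0},{"dx":-0.017,"dy":0.26,"dz":0.02,"rx":0,"ry":0,"rz":0}]' 0
python3 -m inch '[{"dx":0,"dy":0.05,"dz":0.03,"rx":0,"ry":0,"rz":0.06},{"dx":0,"dy":0.09,"dz":0.07,"rx":0,"ry":0,"rz":0.13},{"dx":0,"dy":0.0905,"dz":0.11,"rx":0,"ry":0,"rz":0.177},{"dx":0,"dy":0.0905,"dz":0.13,"rx":0,"ry":0,"rz":0.177}]' 0
python3 -m inch '[{"dx":0,"dy":0,"dz":0,"rx":0,"ry":0,"rz":0},{"dx":0,"dy":0,"dz":0,"rx":0,"ry":0,"rz":0},{"dx":0,"dy":0,"dz":0,"rx":0,"ry":0,"rz":0}]' 0
python3 -c "
from h import *
show((.470,.2455,.001))"
```

```text
time: 50.3
tool_pos: [0.4738, 0.1762, 0.1659]
tool_rot: [0.003, -0.019, 1.0, 0.001]
contact_force: [1.4, -0.6, 0.7]
gripper_width: 0.501
grasp_force: 0.0
time: 50.7
tool_pos: [0.4672, 0.2464, 0.0558]
tool_rot: [-0.002, 0.113, 0.994, -0.001]
contact_force: [-0.8, -0.8, 1.5]
gripper_width: 0.501
grasp_force: 0.0
time: 51.0
tool_pos: [0.4713, 0.2452, 0.0609]
tool_rot: [0.001, 0.115, 0.993, 0.001]
contact_force: [0.3, 0.3, 0.0]
gripper_width: 0.5
grasp_force: 0.0
tcp [0.4713 0.2452 0.0609] x [-0.974  0.228 -0.003] y [0.228 0.974 0.002] F [0.3 0.3 0. ] w 0.5 g 0.0 t 51.0
d [ 0.0019 -0.0001  0.0749] rz to rack -0.1751
```

```bash

python3 -m inch '[{"dx":0.0015,"dy":0,"dz":0.025,"rx":0,"ry":0,"rz":0},{"dx":0.0015,"dy":0,"dz":0.05,"rx":0,"ry":0,"rz":0},{"dx":0.0015,"dy":0,"dz":0.062,"rx":0,"ry":0,"rz":0},{"dx":0.0015,"dy":0,"dz":0.069,"rx":0,"ry":0,"rz":0},{"dx":0.0015,"dy":0,"dz":0.073,"rx":0,"ry":0,"rz":0}]' 0
python3 -m inch '[{"dx":0,"dy":0,"dz":0.001,"rx":0,"ry":0,"rz":0},{"dx":0,"dy":0,"dz":0.001,"rx":0,"ry":0,"rz":0}]' 0
python3 -c "
from h import *
show()"
python3 -m inch '[{"dx":0,"dy":0,"dz":0,"rx":0,"ry":0,"rz":0},{"dx":0,"dy":0,"dz":0,"rx":0,"ry":0,"rz":0},{"dx":0,"dy":0,"dz":0,"rx":0,"ry":0,"rz":0},{"dx":0,"dy":0,"dz":0,"rx":0,"ry":0,"rz":0},{"dx":0,"dy":0,"dz":0,"rx":0,"ry":0,"rz":0}]' -1
python3 -c "
from h import *
show()"
python3 -m inch '[{"dx":0,"dy":0,"dz":-0.02,"rx":0,"ry":0,"rz":0},{"dx":0,"dy":0,"dz":-0.06,"rx":0,"ry":0,"rz":0},{"dx":0,"dy":0,"dz":-0.11,"rx":0,"ry":0,"rz":-0.06},{"dx":0,"dy":0,"dz":-0.16,"rx":0,"ry":0,"rz":-0.12},{"dx":0,"dy":0,"dz":-0.17,"rx":0,"ry":0,"rz":-0.1755}]'
python3 -m inch '[{"dx":0.02,"dy":-0.03,"dz":0,"rx":0,"ry":-0.023,"rz":0},{"dx":0.02,"dy":-0.07,"dz":0,"rx":0,"ry":-0.023,"rz":0},{"dx":0.01,"dy":-0.11,"dz":0,"rx":0,"ry":-0.023,"rz":0},{"dx":0,"dy":-0.15,"dz":0,"rx":0,"ry":-0.023,"rz":0},{"dx":0,"dy":-0.15,"dz":0,"rx":0,"ry":-0.023,"rz":0}]'
python3 -c "
from h import *
show((.498,.1165,.0787))"
```

```text
time: 51.5
tool_pos: [0.4698, 0.2447, 0.0013]
tool_rot: [0.001, 0.115, 0.993, 0.0]
contact_force: [-0.5, -0.7, 1.0]
gripper_width: 0.501
grasp_force: 0.0
time: 51.7
tool_pos: [0.4698, 0.2447, 0.0006]
tool_rot: [0.001, 0.115, 0.993, 0.0]
contact_force: [-0.1, -0.7, 0.3]
gripper_width: 0.499
grasp_force: 0.0
tcp [0.4698 0.2447 0.0006] x [-0.974  0.228 -0.001] y [0.228 0.974 0.001] F [-0.1 -0.7  0.3] w 0.499 g 0.0 t 51.7
time: 52.2
tool_pos: [0.4698, 0.2448, 0.0009]
tool_rot: [0.001, 0.115, 0.993, 0.0]
contact_force: [-1.8, -0.5, 5.4]
gripper_width: 0.306
grasp_force: 59.2
tcp [0.4698 0.2448 0.0009] x [-0.974  0.228 -0.001] y [0.228 0.974 0.001] F [-1.8 -0.5  5.4] w 0.306 g 59.2 t 52.2
time: 52.7
tool_pos: [0.4722, 0.2457, 0.1417]
tool_rot: [0.005, -0.018, 1.0, 0.002]
contact_force: [0.7, -0.9, -0.1]
gripper_width: 0.309
grasp_force: 59.2
time: 53.2
tool_pos: [0.4736, 0.122, 0.1357]
tool_rot: [0.017, -0.014, 1.0, -0.0]
contact_force: [-0.8, 0.2, -0.5]
gripper_width: 0.309
grasp_force: 59.3
tcp [0.4736 0.122  0.1357] x [-0.999 -0.029 -0.035] y [-0.029  1.    -0.001] F [-0.8  0.2 -0.5] w 0.309 g 59.3 t 53.2
d [-0.0278 -0.0076  0.0722] rz to rack -0.0029
```

```bash

python3 -m inch '[{"dx":-0.01,"dy":-0.006,"dz":0.02,"rx":0,"ry":0,"rz":-0.003},{"dx":-0.0278,"dy":-0.006,"dz":0.04,"rx":0,"ry":0,"rz":-0.003},{"dx":-0.0278,"dy":-0.006,"dz":0.06,"rx":0,"ry":0,"rz":-0.003},{"dx":-0.0278,"dy":-0.006,"dz":0.0722,"rx":0,"ry":0,"rz":-0.003},{"dx":-0.0278,"dy":-0.006,"dz":0.0722,"rx":0,"ry":0,"rz":-0.003}]'
python3 -m inch '[{"dx":0,"dy":0,"dz":0,"rx":0,"ry":0,"rz":0},{"dx":0,"dy":0,"dz":0,"rx":0,"ry":0,"rz":0},{"dx":0,"dy":0,"dz":0,"rx":0,"ry":0,"rz":0}]'
python3 -c "
from m import *
show((.498,.1178,.0787))
print(proj('top',[[.590,.110,.084],[.6185,.1088,.095]]))
leg(217,232,162,184,k=2)"
```

```text
time: 53.7
tool_pos: [0.4957, 0.121, 0.0768]
tool_rot: [0.015, -0.019, 1.0, 0.0]
contact_force: [-0.6, -0.7, -0.8]
gripper_width: 0.31
grasp_force: 59.2
time: 54.0
tool_pos: [0.4981, 0.1208, 0.08]
tool_rot: [0.018, -0.019, 1.0, 0.0]
contact_force: [0.1, -0.0, -0.3]
gripper_width: 0.307
grasp_force: 59.2
tcp [0.4981 0.1208 0.08  ] x [-0.999 -0.037 -0.036] y [-0.037  0.999  0.   ] F [ 0.1 -0.  -0.3] w 0.307 g 59.2 t 54.0
d [ 0.0003 -0.0038  0.0016] rz to rack 0.003
[[222.63148499 183.34014563]
 [222.57744976 171.84226211]]
162 c 227.5 w 1 [93, 94, 94, 96, 90, 86, 86, 89, 86, 86, 82, 84, 83, 87, 87]
163 c 227.05 w 20 [98, 94, 94, 96, 90, 72, 73, 72, 70, 70, 66, 68, 65, 64, 66]
164 c 227.06 w 19 [87, 86, 88, 85, 75, 64, 60, 62, 60, 58, 62, 57, 60, 53, 55]
165 c 229.88 w 2 [70, 64, 64, 62, 59, 58, 56, 58, 56, 52, 56, 53, 52, 50, 52]
166 c None w 0 [58, 56, 53, 55, 52, 53, 57, 50, 54, 53, 56, 50, 57, 52, 53]
167 c 223.62 w 15 [53, 54, 58, 54, 46, 42, 32, 34, 35, 47, 54, 55, 56, 59, 56]
168 c 223.46 w 41 [56, 60, 55, 42, 29, 16, 13, 10, 15, 30, 44, 62, 59, 58, 62]
169 c 223.36 w 46 [59, 60,
[... 404 characters left out ...]
61]
175 c 223.39 w 41 [61, 57, 48, 30, 8, 8, 9, 8, 8, 13, 34, 55, 60, 56, 58]
176 c 223.26 w 34 [63, 57, 56, 44, 30, 20, 14, 16, 22, 37, 55, 58, 56, 56, 56]
177 c 223.34 w 12 [64, 58, 59, 58, 52, 43, 40, 42, 46, 55, 60, 59, 59, 60, 62]
178 c None w 0 [66, 58, 58, 62, 60, 60, 56, 54, 60, 60, 60, 60, 62, 58, 58]
179 c None w 0 [62, 48, 46, 48, 46, 46, 50, 47, 49, 48, 46, 46, 50, 49, 48]
180 c None w 0 [54, 36, 34, 34, 36, 30, 26, 32, 30, 32, 29, 26, 32, 32, 34]
181 c 226.09 w 16 [59, 44, 46, 46, 38, 32, 22, 25, 18, 22, 20, 23, 24, 30, 32]
182 c 226.55 w 38 [80, 71, 72, 70, 64, 46, 32, 26, 22, 24, 24, 25, 32, 33, 36]
183 c 226.17 w 44 [88, 83, 90, 87, 77, 40, 28, 37, 40, 38, 37, 40, 44, 44, 48]
```

```bash

python3 -m inch '[{"dx":0,"dy":-0.0041,"dz":0.0016,"rx":0,"ry":0,"rz":0.002},{"dx":-0.004,"dy":-0.0041,"dz":0.0017,"rx":0,"ry":0,"rz":0.002},{"dx":-0.008,"dy":-0.0041,"dz":0.0018,"rx":0,"ry":0,"rz":0.002},{"dx":-0.008,"dy":-0.0041,"dz":0.0018,"rx":0,"ry":0,"rz":0.002}]'
python3 -c "
from h import *
show((.51,.1179,.0787))
p=state()['tool_pos']; im=np.mean([optics.grab_frame('scene').astype(float) for _ in range(3)],0); s=im[:,:,0]-im[:,:,2]
print('tip pred',proj('scene',[[p[0]+.092,p[1]+.003-.011,.084],[p[0]+.08,p[1]+.003-.011,.084]]),'front',proj('scene',[[.6105,.1085,.084],[.62,.1088,.1]]))
for v in range(162,180): print(v,s[v,245:268].round().astype(int).tolist())"
```

```text
time: 54.5
tool_pos: [0.5046, 0.1175, 0.0779]
tool_rot: [0.017, -0.017, 1.0, 0.0]
contact_force: [-0.5, -0.1, -0.4]
gripper_width: 0.31
grasp_force: 59.3
tcp [0.5046 0.1175 0.0779] x [-0.999 -0.034 -0.035] y [-0.034  0.999 -0.   ] F [-0.5 -0.1 -0.4] w 0.31 g 59.3 t 54.5
d [-0.0068  0.0002 -0.0008] rz to rack 0.0007
tip pred [[251.7947591  173.04721063]
 [248.74232663 174.89673881]] front [[255.51861158 171.10328009]
 [257.77842137 165.72772023]]
162 [46, 39, 38, 35, 37, 44, 50, 50, 51, 53, 57, 57, 46, 37, 47, 63, 71, 72, 68, 63, 62, 63, 65]
163 [65, 50, 36, 31, 31, 36, 45, 51, 54, 52, 48, 40, 30, 38, 57, 70, 74, 74, 72, 68, 69, 69, 65]
164 [75, 61, 46, 44, 42, 33, 33, 37, 41, 38, 29, 19, 16, 27, 44, 59, 71, 74, 72, 70, 73, 75, 71]
165 [74, 57, 49, 61, 61, 46, 35, 37, 43, 38, 21, 12, 8, 8, 16, 35, 60, 72, 74, 72, 71, 77, 75]
166 [71, 51, 50, 68, 70, 62, 56, 54, 59, 50, 22, 8, 4, 1, 3, 14, 42, 66, 73, 70, 66, 73, 74]
167 [66, 49, 56, 71, 74, 74, 70, 64, 62, 46, 16, 4, 2, 2, 1, 5, 26, 56, 67, 64, 61, 66, 68]
168 [54, 50, 64, 71, 75, 76, 74, 68, 63, 43, 12, 2, 2, 2, 1, 3, 17, 47, 60, 58,
[... 351 characters left out ...]
5, 38, 55, 60, 59, 57, 56]
173 [39, 65, 74, 65, 38, 10, 10, 16, 27, 27, 13, 8, 10, 13, 15, 21, 34, 52, 60, 62, 60, 60, 58]
174 [40, 66, 69, 57, 27, 4, 4, 10, 23, 33, 29, 26, 31, 37, 41, 47, 55, 61, 60, 61, 60, 60, 60]
175 [49, 60, 52, 37, 19, 9, 9, 13, 21, 32, 35, 37, 42, 49, 55, 59, 63, 63, 62, 61, 60, 60, 61]
176 [44, 40, 28, 26, 33, 38, 36, 30, 24, 26, 30, 35, 38, 43, 48, 55, 60, 63, 63, 61, 60, 60, 60]
177 [23, 21, 28, 46, 60, 64, 59, 48, 34, 23, 22, 28, 32, 36, 39, 46, 54, 60, 62, 62, 62, 61, 61]
178 [23, 37, 52, 65, 72, 73, 69, 61, 45, 26, 18, 22, 26, 31, 35, 39, 45, 51, 55, 58, 61, 63, 61]
179 [49, 62, 68, 71, 72, 72, 71, 66, 52, 30, 13, 15, 21, 26, 30, 33, 38, 41, 45, 49, 56, 61, 61]
```

```bash

python3 -m inch '[{"dx":-0.003,"dy":0,"dz":-0.0008,"rx":0,"ry":0,"rz":0},{"dx":-0.006,"dy":0,"dz":-0.0008,"rx":0,"ry":0,"rz":0},{"dx":-0.009,"dy":0,"dz":-0.0007,"rx":0,"ry":0,"rz":0},{"dx":-0.012,"dy":0,"dz":-0.0006,"rx":0,"ry":0,"rz":0},{"dx":-0.012,"dy":0,"dz":-0.0006,"rx":0,"ry":0,"rz":0}]'
python3 -m inch '[{"dx":-0.003,"dy":0,"dz":0.0001,"rx":0,"ry":0,"rz":0},{"dx":-0.006,"dy":0,"dz":0.0002,"rx":0,"ry":0,"rz":0},{"dx":-0.009,"dy":0,"dz":0.0003,"rx":0,"ry":0,"rz":0},{"dx":-0.012,"dy":0,"dz":0.0004,"rx":0,"ry":0,"rz":0},{"dx":-0.012,"dy":0,"dz":0.0004,"rx":0,"ry":0,"rz":0}]'
python3 -c "
from h import *
show()"
```

```text
time: 55.15
tool_pos: [0.514, 0.1179, 0.0786]
tool_rot: [0.017, -0.017, 1.0, 0.0]
contact_force: [0.3, 0.3, -0.1]
gripper_width: 0.305
grasp_force: 59.3
time: 55.65
tool_pos: [0.5236, 0.1182, 0.0786]
tool_rot: [0.017, -0.017, 1.0, 0.0]
contact_force: [-0.1, -0.2, -1.5]
gripper_width: 0.305
grasp_force: 59.3
tcp [0.5236 0.1182 0.0786] x [-0.999 -0.034 -0.035] y [-0.034  0.999 -0.   ] F [-0.1 -0.2 -1.5] w 0.305 g 59.3 t 55.65
```

```bash

python3 -m inch '[{"dx":-0.003,"dy":0,"dz":0.0001,"rx":0,"ry":0,"rz":0},{"dx":-0.006,"dy":0,"dz":0.0002,"rx":0,"ry":0,"rz":0},{"dx":-0.009,"dy":0,"dz":0.0003,"rx":0,"ry":0,"rz":0},{"dx":-0.012,"dy":0,"dz":0.0004,"rx":0,"ry":0,"rz":0},{"dx":-0.015,"dy":0,"dz":0.0005,"rx":0,"ry":0,"rz":0}]'
python3 -m inch '[{"dx":-0.003,"dy":0,"dz":0.0001,"rx":0,"ry":0,"rz":0},{"dx":-0.006,"dy":0,"dz":0.0002,"rx":0,"ry":0,"rz":0},{"dx":-0.009,"dy":0,"dz":0.0003,"rx":0,"ry":0,"rz":0},{"dx":-0.012,"dy":0,"dz":0.0004,"rx":0,"ry":0,"rz":0},{"dx":-0.015,"dy":0,"dz":0.0005,"rx":0,"ry":0,"rz":0}]'
python3 -m inch '[{"dx":-0.003,"dy":0,"dz":0.0001,"rx":0,"ry":0,"rz":0},{"dx":-0.006,"dy":0,"dz":0.0002,"rx":0,"ry":0,"rz":0},{"dx":-0.009,"dy":0,"dz":0.0003,"rx":0,"ry":0,"rz":0},{"dx":-0.011,"dy":0,"dz":0.0003,"rx":0,"ry":0,"rz":0},{"dx":-0.013,"dy":0,"dz":0.0004,"rx":0,"ry":0,"rz":0}]'
python3 -m inch '[{"dx":-0.003,"dy":0,"dz":0.0001,"rx":0,"ry":0,"rz":0},{"dx":-0.006,"dy":0,"dz":0.0002,"rx":0,"ry":0,"rz":0},{"dx":-0.008,"dy":0,"dz":0.0003,"rx":0,"ry":0,"rz":0},{"dx":-0.008,"dy":0,"dz":0.0003,"rx":0,"ry":0,"rz":0}]'
python3 -c "
from h import *
show()"
```

```text
time: 56.15
tool_pos: [0.5354, 0.1187, 0.0785]
tool_rot: [0.017, -0.017, 1.0, 0.0]
contact_force: [0.2, 0.2, -0.0]
gripper_width: 0.304
grasp_force: 59.3
time: 56.65
tool_pos: [0.5474, 0.1191, 0.0786]
tool_rot: [0.017, -0.017, 1.0, 0.0]
contact_force: [-0.9, 0.6, -0.9]
gripper_width: 0.307
grasp_force: 59.2
time: 57.15
tool_pos: [0.5577, 0.1197, 0.0786]
tool_rot: [0.017, -0.017, 1.0, 0.0]
contact_force: [-1.9, 3.4, -0.6]
gripper_width: 0.304
grasp_force: 59.2
time: 57.55
tool_pos: [0.5644, 0.1193, 0.0787]
tool_rot: [0.017, -0.017, 1.0, -0.0]
contact_force: [-0.3, 0.0, -0.6]
gripper_width: 0.312
grasp_force: 59.3
tcp [0.5644 0.1193 0.0787] x [-0.999 -0.034 -0.035] y [-0.034  0.999 -0.001] F [-0.3  0.  -0.6] w 0.312 g 59.3 t 57.55
```

```bash

python3 -m inch '[{"dx":0,"dy":0,"dz":0,"rx":0,"ry":0,"rz":0},{"dx":0,"dy":0,"dz":0,"rx":0,"ry":0,"rz":0},{"dx":0,"dy":0,"dz":0,"rx":0,"ry":0,"rz":0},{"dx":0,"dy":0,"dz":-0.02,"rx":0,"ry":0,"rz":0},{"dx":0,"dy":0,"dz":-0.07,"rx":0,"ry":0,"rz":0}]' 0
python3 -m inch '[{"dx":0,"dy":0.03,"dz":-0.05,"rx":0,"ry":0,"rz":0},{"dx":0.02,"dy":0.08,"dz":-0.1,"rx":0,"ry":0,"rz":0},{"dx":0.06,"dy":0.13,"dz":-0.13,"rx":0,"ry":0,"rz":0},{"dx":0.1,"dy":0.17,"dz":-0.13,"rx":0,"ry":0,"rz":0},{"dx":0.15,"dy":0.2,"dz":-0.13,"rx":0,"ry":0,"rz":0}]' 0
python3 -m inch '[{"dx":0,"dy":0.05,"dz":0,"rx":0,"ry":0,"rz":0},{"dx":0,"dy":0.1,"dz":0,"rx":0,"ry":0,"rz":0},{"dx":0,"dy":0.15,"dz":0,"rx":0,"ry":0,"rz":0},{"dx":0,"dy":0.15,"dz":0,"rx":0,"ry":0,"rz":0}]' 0
python3 - <<'E'
from h import *
show()
for c in("top","scene"):
    im=optics.grab_frame(c); cv2.imwrite(f"pics/fin_{c}.png",im[:,:,::-1])
    for n in ("clip_a","chock","shaft_a"):
        for d in nets.boxes_of(c,n)[:3]: print(c,n,round(d["confidence"],2),np.round(d["bbox"],1))
# steel profile along each clip: compare with first view (pics/b0.png is 1.5x of the original)
im=optics.grab_frame("top").astype(float); s=im[:,:,0]-im[:,:,2]
# template match of each seated clip in the first picture against the present one
old=cv2.resize(cv2.imread("pics/b0.png"),(512,384),interpolation=cv2.INTER_AREA); new=np.clip(im[:,:,::-1],0,255).astype(np.uint8)
for nm,(u0,v0,u1,v1),(a0,b0,a1,b1) in (("left eye",(213,181,230,204),(217,163,231,179)),("right eye",(298,177,314,200),(302,158,317,174))):
    T=old[v0:v1,u0:u1]; r=cv2.matchTemplate(new[v0-8:v1+8,u0-8:u1+8],T,cv2.TM_CCOEFF_NORMED); _,mx,_,l=cv2.minMaxLoc(r)
    print(nm,"shift px",l[0]-8,l[1]-8,round(mx,2))
    T=old[b0:b1,a0:a1]; r=cv2.matchTemplate(new[b0-8:b1+8,a0-8:a1+8],T,cv2.TM_CCOEFF_NORMED); _,mx,_,l=cv2.minMaxLoc(r); print("  stud shift",l[0]-8,l[1]-8,round(mx,2))
E
```

```text
time: 58.05
tool_pos: [0.559, 0.1193, 0.1315]
tool_rot: [0.013, -0.017, 1.0, -0.0]
contact_force: [-1.4, 0.1, -0.4]
gripper_width: 0.5
grasp_force: 0.0
time: 58.55
tool_pos: [0.4375, 0.2745, 0.2384]
tool_rot: [0.02, -0.017, 1.0, 0.002]
contact_force: [0.6, 0.1, 1.2]
gripper_width: 0.498
grasp_force: 0.0
time: 58.95
tool_pos: [0.4324, 0.3962, 0.2358]
tool_rot: [0.018, -0.019, 1.0, 0.001]
contact_force: [-0.4, -0.5, -0.5]
gripper_width: 0.5
grasp_force: 0.0
tcp [0.4324 0.3962 0.2358] x [-0.999 -0.039 -0.035] y [-0.039  0.999  0.002] F [-0.4 -0.5 -0.5] w 0.5 g 0.0 t 58.95
top clip_a 0.64 [219.6 181.7  10.7  34.2]
top clip_a 0.54 [305.6 182.9   8.8  25.5]
top chock 0.83 [267.  169.4 101.8  22.2]
top chock 0.64 [221.2 179.8  14.   44.7]
top chock 0.64 [307.1 174.7  12.4  38.3]
top shaft_a 0.95 [243.  171.4   8.4  67.1]
top shaft_a 0.61 [264.  172.1  10.2  64.3]
scene clip_a 0.66 [306.  217.6  34.7  25. ]
scene chock 0.83 [288.2 193.7  72.1  55.8]
scene shaft_a 0.68 [282.4 209.8 116.   93.3]
scene shaft_a 0.66 [249.5 174.6  30.   21.3]
scene shaft_a 0.57 [283.6 197.4  46.1  35.9]
left eye shift px -1 0 0.93
  stud shift 0 0 0.98
right eye shift px -1 0 0.92
  stud shift 0 0 0.94
```

```bash
python3 -c "
from h import *
print(back('top',[(264,172.1),(243,171.4)],.05)); print(ticket.job_done())"
```

```text
[[6.22163411e-01 4.08486844e-04 5.00000000e-02]
 [6.25590196e-01 5.69262851e-02 5.00000000e-02]]
the job is handed in; nothing more can be done
None
```

I handed the job in at about 59 s. Both shafts lie in their Vs (middle and left), the chock bar is back on its studs, and an R-clip is home in each stud. In the final camera check, both clips and the bar sat where they started to within about 3 mm; the verdict was not shown to me.

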